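# Transfer hung air monitors from board to tray

### The arm

A 6-joint arm with a two-finger parallel gripper is mounted at the origin on the work surface. World frame = base frame: x ahead of the robot, y to its left, z up, the work surface at z = 0. Lengths are in m, angles in rad, forces in N, time in s.
With the tool pointing down it reaches from about 0.375 to 0.975 m from the base axis. Payload 3.8 kg.
Tool frame: the origin (TCP) lies midway between the tips of the shut fingers; the grasp point (between the pads) lies 19 mm behind it; z points along the fingers, y is the direction in which the jaws open and shut (so a half turn about z gives the same grasp; the last joint's range is limited). The gripper opens to 85 mm and grips with 20 to 120 N. Pads are 22 mm wide; open, the fingers measure 114 mm over their backs; the gripper's body (76 mm by 85 mm) begins 54 mm behind the grasp point. The pads swing forward as they close: fully open they stand 13 mm farther back than shut.
Start: joints at [1.124, 0.264, 1.604, -0, 1.274, -0.037], TCP at [0.269, 0.619, 0.199] pointing down, gripper open.
Joint ranges: [-2.63, 2.63], [-0.94, 2.18], [0.31, 2.57], [-1.31, 4.45], [0, 2.66], [-2.55, 2.55]. Speed limits (rad/s): [2.57, 2.57, 3.14, 3.14, 3.14, 3.14].

### API

Orientations are given as a rotation vector (axis times angle).
In Python, from workcell import bot gives the robot as it stands.
- The arm moves only by the shell command python3 -m inch 'ROWS' [FORCE]. ROWS is JSON, a list of rows, each an object of numbers: "dx", "dy", "dz": the shift along the tool's x, y, z in m; "ax", "ay", "az": the turn, a rotation vector about the tool's x, y, z in degrees; "fingers": the opening, from -1 (shut) to 1 (fully open). A call has 1 to 20 rows; each row is the pose to reach, as a shift and turn from the pose measured when the call began, along the tool's axes at that moment; what a row does not reach only later rows make up. A row lasts 1/8 s, in which the tool goes at most 62.5 mm and 10.7 degrees, less where a joint would pass 70% of its speed; a pose out of reach is approached as far as the arm can. A call with a gripper value outside its range is refused whole. The fingers move at their own pace and stop on an object; FORCE is the grip in N (left out, the last holds). Time passes only in rows, so rows that repeat a pose let the fingers close. It gives the time, the measured TCP pose, the force and the opening at its end, in the units of the state.
- bot.read_state(): the state, without advancing time (a new reading comes with each control period).
- bot.read_camera(name): name is "side" or "top"; returns (picture, depth): 384x512x3 uint8, blue, green, red; 384x512 float32, m along the optical axis (not along the pixel's ray), 0 where there is no reading.
- bot.get_calibration(name): a dict with "intrinsics" (3x3 intrinsics, pixels), "view" (4x4, takes a point from world to camera coordinates). Camera axes: x right, y down, z forward; pixel columns grow to the right and rows downward; lengths in m; the calibration is good to about 2 mm. A picture is of the moment at which its call begins. get_calibration takes no time and is no camera call.
- bot.finish_job(): hands the job in, once; it reports no verdict.
Trained networks look in the newest picture that a camera, given by its name, has taken for a name from the list of things; names that differ only in an ending like _2 or _b are one class to them, and where a whole thing is asked for, a point or a joint stands for the part that bears it (a point fixed in the world has none). Each returns a list of dicts, best first, with "p" (0 to 1); they miss things now and then, are a little off and sometimes report something else, mostly with a low value. They report only what shows in the picture. A call takes as long as a camera call. They do not tell look-alikes from the thing itself.
- bot.masks_of(camera, thing): "region" (384x512 bool, what is visible of it) and "box" ([left, top, right, bottom] in pixels, round what is visible of it).
The state is a dict: "time": time; "q": joint angles; "joint_vel": joint speeds; "joint_torque": joint torques, N m; "tool_pos": TCP position; "tcp_rot": TCP orientation; "wrist_force": force on the tool from outside, world axes, zero at the start; "torque": the same for the moment, N m; "width": opening from 0.0 (shut) to 1.0 (fully open).
Only numpy, scipy, OpenCV 4.12 (cv2) and the standard library are available. Lean on these libraries where they do the work, as an engineer would, in place of code of your own. Each camera call takes 0.05 s, during which the arm holds its last target. There are 200 camera calls.

### The job

Transfer the air monitors from the hanging board to the blue tray: book them out by holding the yellow hand scanner steady for a good second, about a hand's width from the board's bar-code label, with its window aimed at the label's middle; then unhook every monitor by sliding it up its keyhole slot and drawing it off its peg without wrenching, and stand each gently upright inside the tray. When all are in, book them in by scanning the tray's label in the same way, and finish with the scanner lying flat, lengthwise on the middle of its charging pad. Knock no monitor over and leave the other things on the desk where they are.

Things in the scene. Friction and masses are not known exactly. Their poses are not given: they have to be found in the camera images.
- board: Fixed hanging board: upright plywood panel 360 wide (its y) x 12 thick, top edge 175 above the desk, on two feet 110 deep; origin on the desk under the panel's middle; its face looks along its -x (face at x = -6). A hung monitor has the board's yaw, its y in line with a peg, its base about 70 above the desk, its back against the face.
- peg1 (a point): Middle one of the three steel pegs on the board's face, the others 100 to either side along the board's y, all 150 above the desk, pointing along the board's -x: neck 7 diameter and 6 long, then a head 17 diameter and 4 thick. This point is where neck meets head. Two or three pegs are occupied.
- monitor_a: Room air monitor with a green band: white box 42 deep (its x) x 56 wide (its y) x 100 high, 220 g, black display on its front (-x), flat base to stand on. Origin at the centre of the underside, z up. Hangs by the keyhole in its back (+x) on one of the board's pegs. Grip it from above by its 56 mm wide sides. Two or three monitors are present, an absent one is None.
- keyhole_a (a point): Centre of the wide end of the green monitor's keyhole slot, on its back, 58 above its base. Wide end 24 x 24; the slot, 12 wide, runs up from it to 84 above the base, through a 4 mm back plate into a hollow. Hung, the peg's neck is at the slot's top and the head holds it; raised 22 mm the head is mid wide end (3 mm play all round) and it draws off along its -x, clear after 12 mm.
- monitor_b: Room air monitor with a orange band: white box 42 deep (its x) x 56 wide (its y) x 100 high, 220 g, black display on its front (-x), flat base to stand on. Origin at the centre of the underside, z up. Hangs by the keyhole in its back (+x) on one of the board's pegs. Grip it from above by its 56 mm wide sides. Two or three monitors are present, an absent one is None.
- keyhole_b (a point): Centre of the wide end of the orange monitor's keyhole slot, on its back, 58 above its base. Wide end 24 x 24; the slot, 12 wide, runs up from it to 84 above the base, through a 4 mm back plate into a hollow. Hung, the peg's neck is at the slot's top and the head holds it; raised 22 mm the head is mid wide end (3 mm play all round) and it draws off along its -x, clear after 12 mm.
- monitor_c: Room air monitor with a blue band: white box 42 deep (its x) x 56 wide (its y) x 100 high, 220 g, black display on its front (-x), flat base to stand on. Origin at the centre of the underside, z up. Hangs by the keyhole in its back (+x) on one of the board's pegs. Grip it from above by its 56 mm wide sides. Two or three monitors are present, an absent one is None.
- keyhole_c (a point): Centre of the wide end of the blue monitor's keyhole slot, on its back, 58 above its base. Wide end 24 x 24; the slot, 12 wide, runs up from it to 84 above the base, through a 4 mm back plate into a hollow. Hung, the peg's neck is at the slot's top and the head holds it; raised 22 mm the head is mid wide end (3 mm play all round) and it draws off along its -x, clear after 12 mm.
- tray: Fixed blue collection tray, outside 208 (its x) x 138 (its y) x 40 high, walls and floor 4 mm, inside 200 x 130; origin at the centre of the underside. Room for three monitors one behind another along x (marked in thirds, 66 mm each), their 56 mm width along y.
- board_label: The board's bar-code label, 86 x 44 (black bars on white), on an aluminium holder in front of the board's middle, leaning back 25 degrees. Origin at the centre of the label, 36 above the desk and 79 in front of the panel's face; the label's own -x points out of its face (outwards and 25 degrees up), y runs along its width.
- tray_label: The tray's bar-code label, 86 x 44 (black bars on white), on a blue holder at the tray's -x end, leaning back 25 degrees. Origin at the centre of the label, 36 above the desk; the label's own -x points out of its face (outwards and 25 degrees up), y runs along its width.
- scanner: Yellow and black auto-reading hand scanner, lying; 130 long (its x), body 40 wide (y) and 32 high from x = -65 to +29, black head 50 wide and 36 high from x = +29 to +65; 160 g. Origin at the centre of the underside, x points to the nose. Grip it from above across the yellow body, near x = 0.
- window (a point): Centre of the scanner's red window on its nose, 65 mm ahead of the scanner's origin and 18 above its underside; axes as the scanner's. It looks straight along +x and reads by itself, without a trigger, a label whose middle is straight ahead, 50 to 150 mm off and up to 40 degrees off square, while held still.
- pad: Fixed flat black charging pad for the scanner, 180 (its x) x 100 x 4 thick; origin at the centre of its underside; the scanner lies on it lengthwise along x.
- pencil_cup: Steel pencil cup, 72 diameter, 100 high, with pencils up to 175; origin at the centre of the underside. Bystander.
- eraser: White silicone eraser 62 x 26 x 16. Bystander.
- clipboard: Red plastic clipboard 235 x 165 lying flat, 12 high at the clip. Bystander.
- mug: Blue mug, 80 diameter, 92 high, with a handle. Bystander.
- stapler: Red and black stapler 140 x 36 x 45. Bystander.
- notes: Block of yellow sticky notes 76 x 76 x 34. Bystander.
Mind the look-alikes: they are no part of the job. What is shaped like the monitor_b but turquoise is not meant. Leave any purple or turquoise look-alike of the monitor_c alone.

How it is judged:
By the outcome, as a careful person would: the job done as asked, in the order asked, and still so for the second after the job is handed in, with the robot touching nothing.
Of monitor_a, monitor_b, monitor_c only 2 to 3 are there at a start; the rules pass over those that are not, and their reading is None.
At some moment in a run one of scanner may be knocked a few centimetres aside while the robot is not near it.
It also fails if it takes over 200 s, if anything falls off the work surface, if the arm or the gripper's body presses on something with over 40 N, if the wrist force passes 120 N, or if a joint passes its speed limit or range.

## Working session

There is one attempt and no reset: what is moved stays moved. The work goes in short steps, Python scripts to look and compute and a shell command to move; the robot and the scene stay as the last step left them, time stands still between calls to the robot, and variables do not carry over. Pictures are saved under pics/ and viewed, about 12 in all and at most 16, crops included, and the job is handed in when it is done.

```bash
ls; mkdir -p pics
python3 - <<'E'
from workcell import bot
import cv2
s=bot.read_state();print(s)
for n in("side","top"):
    im,d=bot.read_camera(n);cv2.imwrite(f"pics/{n}0.png",im)
    c=bot.get_calibration(n);print(n,c)
E
```

```text
pics
{'time': 0.0, 'q': array([ 1.12409645e+00,  2.64769106e-01,  1.60537259e+00,  5.60690804e-06,
        1.27370643e+00, -3.68962531e-02]), 'joint_vel': array([ 7.72769739e-04, -1.38848714e-03, -8.55022770e-05,  7.33204353e-04,
        1.09992827e-03,  1.53472964e-03]), 'joint_torque': array([ 3.86879196e-05, -5.15098965e+01, -3.67318583e+01, -2.68506437e-04,
        1.28184340e-02,  7.08554239e-06]), 'tool_pos': array([0.26858941, 0.61838432, 0.19805213]), 'tcp_rot': array([-0.63911428, -3.07533734,  0.00343721]), 'wrist_force': array([-0.31919756, -0.16522027, -0.04260667]), 'torque': array([-0.00779212, -0.01927018, -0.04235045]), 'width': 1.0014564710419767}
side {'intrinsics': array([[433.50223107,   0.        , 261.95178604],
       [  0.        , 433.50223107, 193.76532444],
       [  0.        ,   0.        ,   1.        ]]), 'view': array([[-0.99688692, -0.07768687,  0.01346147,  0.52384718],
       [-0.06718208,  0.74759468, -0.66074863,  0.08418982],
       [ 0.04126777, -0.65959604, -0.75048653,  1.64859852],
       [ 0.        ,  0.        ,  0.        ,  1.        ]])}
top {'intrinsics': array([[473.28732918,   0.        , 250.6377224 ],
       [  0.        , 473.28732918, 192.93048407],
       [  0.        ,   0.        ,   1.        ]]), 'view': array([[-1.16782283e-03, -9.99900816e-01,  1.40354579e-02,
         3.86428355e-02],
       [-9.97435160e-01,  1.60246130e-04, -7.15756710e-02,
         5.14649350e-01],
       [ 7.15663227e-02, -1.40830469e-02, -9.97336417e-01,
         1.55828322e+00],
       [ 0.00000000e+00,  0.00000000e+00,  0.00000000e+00,
         1.00000000e+00]])}
```

View pics/side0.png

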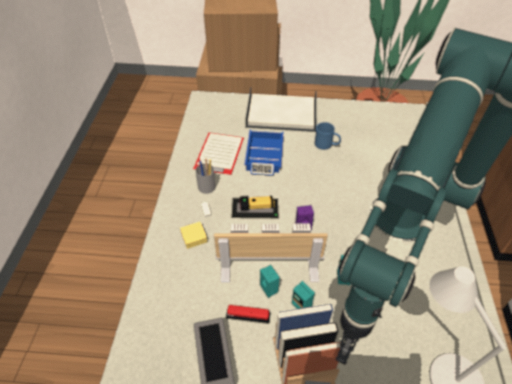

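View pics/top0.png

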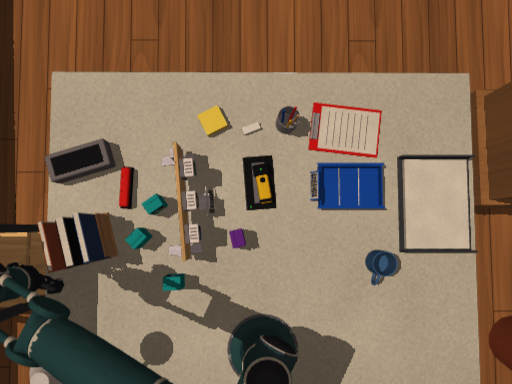

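The side picture shows the board from behind (~(270,245)). The top picture shows the board at (182,200) with three hung monitors at (188,168), (191,200) and (194,233). The board label is at (210,200), scanner on pad at (262,183), and tray at (350,186) with its label at (314,186). The turquoise and purple look-alikes stand elsewhere.

```bash
cat > h.py <<'E'
from workcell import bot
import numpy as np, cv2
from scipy.spatial.transform import Rotation as R
def cloud(n,d):
    c=bot.get_calibration(n);K=c["intrinsics"];V=np.linalg.inv(c["view"])
    v,u=np.mgrid[:384,:512]
    P=np.stack([(u-K[0,2])/K[0,0]*d,(v-K[1,2])/K[1,1]*d,d,np.ones_like(d)],-1)
    return (P@V.T)[...,:3]
def see(n,things,pmin=.3):
    im,d=bot.read_camera(n);W=cloud(n,d);out={}
    for t in things:
        out[t]=[(r["p"],r["region"]&(d>0),r["box"]) for r in bot.masks_of(n,t) if r["p"]>pmin]
    return im,d,W,out
def rect(P):
    (c,s,a)=cv2.minAreaRect((P[:,:2]*1000).astype(np.float32)); return np.round(c,1),np.round(s,1),round(a,1)
E
python3 - <<'E'
from h import *
im,d,W,o=see("top",["board","monitor_a","tray","board_label","scanner","pad"])
for t,l in o.items():
    for p,m,b in l:
        P=W[m]; z=P[:,2]; print(t,round(p,2),b,m.sum(),"med",P.mean(0).round(3),"z",np.percentile(z,[5,50,95]).round(3),rect(P[z>np.percentile(z,95)-.012]),im[m].mean(0).round())
cv2.imwrite("pics/t1.png",cv2.resize(im[135:270,150:290],None,fx=5,fy=4.4,interpolation=cv2.INTER_CUBIC))
np.savez("t1.npz",im=im,W=W)
E
```

```text
board 0.69 [162.1, 143.5, 212.9, 262.6] 1365 med [0.479 0.241 0.098] z [0.004 0.097 0.177] (array([479.6, 255.9]), array([353. ,  27.4]), 3.5) [ 81. 103. 128.]
board 0.32 [252.9, 162.0, 270.3, 199.7] 487 med [ 0.55  -0.     0.035] z [0.028 0.036 0.043] (array([548.7,  -3.1]), array([127.9,  49.2]), 12.8) [ 21.  86. 115.]
monitor_a 0.9 [126.9, 222.8, 151.2, 245.5] 384 med [0.37  0.397 0.076] z [0.001 0.096 0.103] (array([368.2, 400.8]), array([41.5, 56.1]), 46.2) [86. 95. 26.]
monitor_a 0.85 [182.2, 223.1, 203.7, 241.7] 307 med [0.385 0.216 0.161] z [0.116 0.167 0.172] (array([384.6, 218.2]), array([55.6, 42.1]), 5.8) [114. 124. 140.]
monitor_a 0.74 [162.0, 273.2, 184.1, 294.0] 336 med [0.232 0.281 0.085] z [0.02  0.097 0.104] (array([229.6, 286.1]), array([41.8, 54.2]), 0.3) [70. 76. 18.]
monitor_a 0.72 [230.5, 227.7, 246.8, 244.1] 232 med [0.368 0.082 0.097] z [0.091 0.098 0.104] (array([368.3,  82.3]), array([55.6, 40.4]), 14.1) [102.  38.  90.]
monitor_a 0.68 [143.6, 195.2, 170.8, 211.5] 313 med [0.476 0.345 0.088] z [0.034 0.097 0.104] (array([477.1, 350.2]), array([42.7, 55.6]),
[... 620 characters left out ...]
0.4]), array([233.1, 150. ]), 89.9) [118.  62.  32.]
board_label 0.7 [365.5, 253.8, 398.2, 286.1] 759 med [ 0.281 -0.384  0.039] z [-0.     0.034  0.092] (array([ 287.5, -382. ]), array([79.1, 79.2]), 21.2) [77. 60. 44.]
board_label 0.45 [206.0, 189.2, 214.5, 217.5] 150 med [0.481 0.171 0.036] z [0.015 0.036 0.057] (array([487.8, 177. ]), array([88.7, 10.7]), 2.7) [51. 58. 65.]
scanner 0.85 [252.4, 160.3, 270.9, 200.6] 529 med [0.551 0.    0.034] z [0.025 0.035 0.043] (array([548.6,  -2.1]), array([130.5,  49.4]), 11.4) [ 22.  84. 112.]
pad 0.56 [240.7, 152.6, 277.0, 209.3] 1118 med [0.556 0.016 0.003] z [-0.004  0.003  0.01 ] (array([555.1,  11.5]), array([183.2, 102.4]), 4.3) [30. 35. 39.]
```

View pics/t1.png

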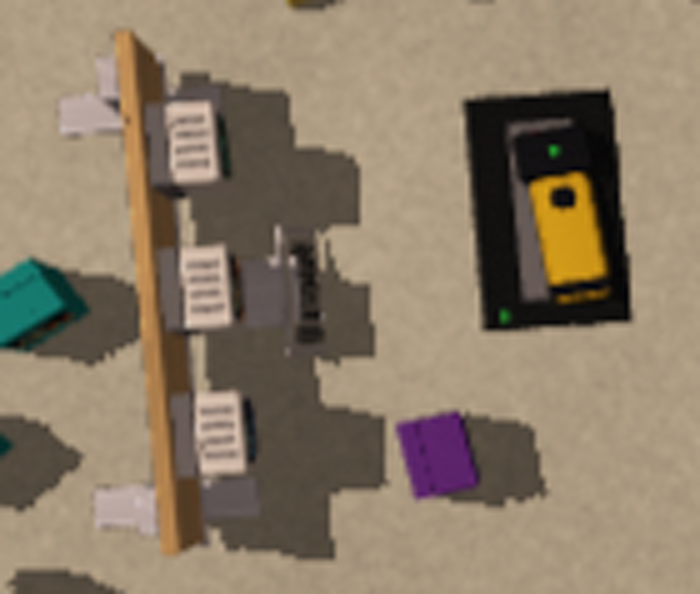

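```bash
cat >> h.py <<'E'
def move(pos,yaw,pitch=0,s=None):
    """shift/turn in tool axes from now to: TCP pos (m), jaws (tool y) along world yaw deg, leaning"""
    s=s or bot.read_state()
    R0=R.from_rotvec(s["tcp_rot"]); a=np.radians(yaw)
    y=np.array([np.cos(a),np.sin(a),0]);z=np.array([0,0,-1.])
    R1=R.from_matrix(np.c_[np.cross(y,z),y,z])*R.from_euler("y",pitch,degrees=True)
    print("q",s["q"].round(2),"pos",s["tool_pos"].round(4),"d(mm)",(R0.inv().apply(np.array(pos)-s["tool_pos"])*1000).round(1),"rot",np.degrees((R0.inv()*R1).as_rotvec()).round(1))
E
python3 - <<'E'
from h import *
z=np.load("t1.npz");im,W=z["im"].astype(int),z["W"]
u=np.mgrid[:384,:512][1]
blue=(im[...,0]-im[...,2]>50)&(W[...,1]<-.17)&(W[...,1]>-.42)&(W[...,0]>.44)
hi=blue&(W[...,2]>.028)&(W[...,2]<.05)
print("tray rim",rect(W[hi&(W[...,1]<-.19)]))
L=W[(W[...,1]<-.13)&(W[...,1]>-.20)&(abs(W[...,0]-.54)<.06)&(W[...,2]>.012)&(W[...,2]<.06)]
print("label region",L.mean(0),L.min(0),L.max(0))
for lo in range(15,60,8):
    q=L[abs(L[:,2]*1000-lo)<5]; 
    if len(q):print(lo,q.mean(0).round(4),q[:,0].min().round(3),q[:,0].max().round(3),len(q))
y=(im[...,2]-im[...,0]>90)&(abs(W[...,1])<.05)&(abs(W[...,0]-.55)<.08)
print("yellow",rect(W[y]),W[y].mean(0))
move([.549,-.002,.12],-78.5)
E
```

```text
tray rim (array([ 539.8, -295.5]), array([210.8, 147.1]), 89.9)
label region [ 0.53991181 -0.17460624  0.0371008 ] [ 0.48002961 -0.19155218  0.01202345] [ 0.59898722 -0.15925217  0.05977665]
15 [ 0.5398 -0.1647  0.0158] 0.481 0.598 40
23 [ 0.5409 -0.1648  0.0236] 0.487 0.598 43
31 [ 0.5361 -0.1732  0.0316] 0.48 0.596 79
39 [ 0.5398 -0.1802  0.0388] 0.48 0.599 110
47 [ 0.5426 -0.1762  0.0465] 0.493 0.595 66
55 [ 0.5422 -0.1782  0.0547] 0.495 0.588 57
yellow (array([529.3,  -3.4]), array([92.7, 38.3]), 9.7) [ 0.53197053 -0.00271467  0.03386611]
q [ 1.12  0.26  1.6   0.    1.27 -0.04] pos [0.2689 0.6191 0.1993] d(mm) [-504.4 -458.    79.3] rot [ -0.   0. 145.]
```

```bash
python3 -m inch '[{"dz":-0.06},{"dz":-0.06},{"dx":-0.1,"dy":-0.09,"dz":-0.06,"az":20},{"dx":-0.2,"dy":-0.18,"dz":-0.06,"az":40},{"dx":-0.2,"dy":-0.18,"dz":-0.06,"az":40},{"dx":-0.3,"dy":-0.27,"dz":-0.06,"az":60},{"dx":-0.3,"dy":-0.27,"dz":-0.06,"az":60},{"dx":-0.4,"dy":-0.36,"dz":-0.06,"az":80},{"dx":-0.4,"dy":-0.36,"dz":-0.06,"az":80},{"dx":-0.45,"dy":-0.41,"dz":-0.06,"az":100},{"dx":-0.504,"dy":-0.458,"dz":-0.06,"az":120},{"dx":-0.504,"dy":-0.458,"dz":-0.06,"az":120},{"dx":-0.504,"dy":-0.458,"dz":-0.06,"az":145},{"dx":-0.504,"dy":-0.458,"dz":-0.06,"az":145},{"dx":-0.504,"dy":-0.458,"dz":-0.06,"az":145},{"dx":-0.504,"dy":-0.458,"dz":0.02,"az":145},{"dx":-0.504,"dy":-0.458,"dz":0.079,"az":145},{"dx":-0.504,"dy":-0.458,"dz":0.079,"az":145},{"dx":-0.504,"dy":-0.458,"dz":0.079,"az":145}]'
python3 - <<'E'
from h import *
move([.548,-.001,.018],-79)
E
```

```text
q [ 1.12  0.26  1.6   0.    1.27 -0.04] pos [0.2689 0.6191 0.1993] d(mm) [-503.  -457.5  181.3] rot [ -0.    0.  145.5]invalid input at $[0]: expected keys dx, dy, dz, ax, ay, az, fingers
```

```bash
python3 -m inch '[{"dx":0,"dy":0,"dz":-0.06,"ax":0,"ay":0,"az":0,"fingers":1},{"dx":-0.05,"dy":-0.045,"dz":-0.06,"ax":0,"ay":0,"az":10,"fingers":1},{"dx":-0.09,"dy":-0.08,"dz":-0.06,"ax":0,"ay":0,"az":20,"fingers":1},{"dx":-0.13,"dy":-0.12,"dz":-0.06,"ax":0,"ay":0,"az":30,"fingers":1},{"dx":-0.17,"dy":-0.155,"dz":-0.06,"ax":0,"ay":0,"az":40,"fingers":1},{"dx":-0.21,"dy":-0.19,"dz":-0.06,"ax":0,"ay":0,"az":50,"fingers":1},{"dx":-0.25,"dy":-0.225,"dz":-0.06,"ax":0,"ay":0,"az":60,"fingers":1},{"dx":-0.29,"dy":-0.26,"dz":-0.06,"ax":0,"ay":0,"az":70,"fingers":1},{"dx":-0.33,"dy":-0.3,"dz":-0.06,"ax":0,"ay":0,"az":80,"fingers":1},{"dx":-0.37,"dy":-0.335,"dz":-0.06,"ax":0,"ay":0,"az":90,"fingers":1},{"dx":-0.41,"dy":-0.37,"dz":-0.06,"ax":0,"ay":0,"az":100,"fingers":1},{"dx":-0.45,"dy":-0.41,"dz":-0.06,"ax":0,"ay":0,"az":110,"fingers":1},{"dx":-0.48,"dy":-0.44,"dz":-0.06,"ax":0,"ay":0,"az":120,"fingers":1},{"dx":-0.503,"dy":-0.458,"dz":-0.04,"ax":0,"ay":0,"az":130,"fingers":1},{"dx":-0.503,"dy":-0.458,"dz":0.02,"ax":0,"ay":0,"az":140,"fingers":1},{"dx":-0.503,"dy":-0.458,"dz":0.079,"ax":0,"ay":0,"az":145.5,"fingers":1},{"dx":-0.503,"dy":-0.458,"dz":0.079,"ax":0,"ay":0,"az":145.5,"fingers":1}]'
python3 - <<'E'
from h import *
move([.548,-.001,.018],-79)
E
```

```text
time: 2.58
tool_pos: [0.5425, -0.0014, 0.115]
tcp_rot: [-3.125, -0.303, 0.019]
wrist_force: [-0.4, -0.1, -0.1]
width: 1.0
q [-0.05  0.09  1.97 -0.    1.09  1.33] pos [ 0.5425 -0.0014  0.115 ] d(mm) [ 6.6  0.9 96.9] rot [-0.2  0.7  0.1]
```

```bash
python3 -m inch '[{"dx":0.0066,"dy":0,"dz":0.05,"ax":0,"ay":0.5,"az":0,"fingers":1},{"dx":0.0066,"dy":0,"dz":0.09,"ax":0,"ay":0.5,"az":0,"fingers":1},{"dx":0.0066,"dy":0,"dz":0.108,"ax":0,"ay":0.5,"az":0,"fingers":1},{"dx":0.0066,"dy":0,"dz":0.108,"ax":0,"ay":0.5,"az":0,"fingers":1},{"dx":0.0066,"dy":0,"dz":0.108,"ax":0,"ay":0.5,"az":0,"fingers":-1},{"dx":0.0066,"dy":0,"dz":0.108,"ax":0,"ay":0.5,"az":0,"fingers":-1},{"dx":0.0066,"dy":0,"dz":0.108,"ax":0,"ay":0.5,"az":0,"fingers":-1},{"dx":0.0066,"dy":0,"dz":0.108,"ax":0,"ay":0.5,"az":0,"fingers":-1},{"dx":0.0066,"dy":0,"dz":0.108,"ax":0,"ay":0.5,"az":0,"fingers":-1},{"dx":0.0066,"dy":0,"dz":0.108,"ax":0,"ay":0.5,"az":0,"fingers":-1}]' 50
python3 - <<'E'
from h import *
move([.55,-.001,.1],-79)
E
```

```text
time: 3.82
tool_pos: [0.5476, -0.0001, 0.0069]
tcp_rot: [-3.124, -0.302, 0.005]
wrist_force: [-0.1, 0.4, 0.2]
width: 0.0
q [-0.05  0.23  2.04  0.    0.88  1.33] pos [ 5.476e-01 -1.000e-04  6.900e-03] d(mm) [  1.9   1.1 -93.1] rot [-0.2  0.2  0.1]
```

Run:
```python
from h import *
im,d,W,o=see("top",["scanner"])
im2,d2,W2,o2=see("side",["scanner"])
for o_,w in((o,W),(o2,W2)):
  for p,m,b in o_["scanner"]: print(p,b,w[m].mean(0).round(3),rect(w[m]))
a=cv2.resize(im[120:250,190:320],(600,600));b=cv2.resize(im2[150:250,200:300],(600,600))
cv2.imwrite("pics/m1.png",cv2.resize(np.hstack([a,b]),(800,400)))
```

```text
0.6 [260.5, 187.3, 268.4, 198.6] [ 0.503 -0.008  0.035] (array([502.2,  -7.1]), array([45. , 38.4]), 84.4)
0.89 [237.3, 195.7, 273.7, 210.3] [0.552 0.01  0.032] (array([552.7, -12.4]), array([130.5,  79.6]), 13.4)
```

View pics/m1.png

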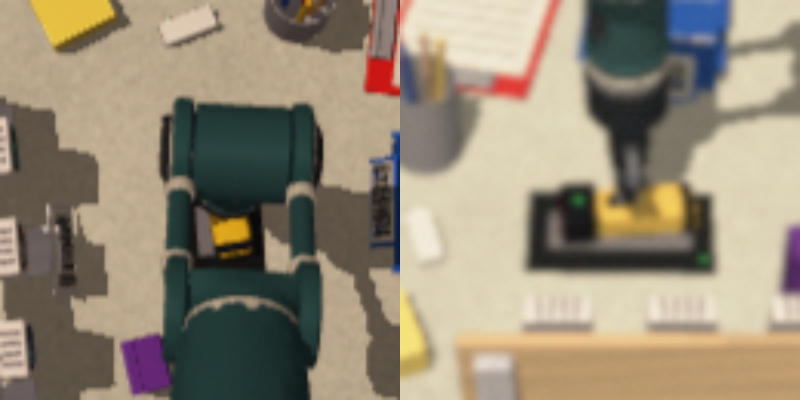

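```bash
python3 - <<'E'
from h import *
s=bot.read_state();print(s)
E
python3 -m inch '[{"dx":0,"dy":0,"dz":0,"ax":0,"ay":0,"az":0,"fingers":-1},{"dx":0,"dy":0,"dz":-0.03,"ax":0,"ay":0,"az":0,"fingers":-1},{"dx":0,"dy":0,"dz":-0.06,"ax":0,"ay":0,"az":0,"fingers":-1},{"dx":0,"dy":0,"dz":-0.06,"ax":0,"ay":0,"az":0,"fingers":-1}]' 50
python3 - <<'E'
from h import *
im2,d2,W2,o2=see("side",["scanner"])
for p,m,b in o2["scanner"]: print(p,b,W2[m].mean(0).round(3),rect(W2[m]))
cv2.imwrite("pics/m2.png",cv2.resize(im2[140:250,200:310],(500,500)))
E
```

```text
{'time': 4.025, 'q': array([-0.04695567,  0.22648252,  2.04073111,  0.00250302,  0.87807212,
        1.32919765]), 'joint_vel': array([-0.00089875, -0.00179913,  0.00115992,  0.00020186,  0.00221385,
       -0.00212599]), 'joint_torque': array([-1.27011685e-04, -4.21382511e+01, -2.94422919e+01,  7.99642992e-03,
        2.08780268e-02, -1.14380884e-04]), 'tool_pos': array([ 5.47628697e-01, -7.37613724e-05,  6.85175926e-03]), 'tcp_rot': array([-3.12454289, -0.30252237,  0.00530237]), 'wrist_force': array([ 0.06140737, -0.44542261,  0.64722886]), 'torque': array([-0.02886748,  0.02655227,  0.04554909]), 'width': 0.002002796817813905}
time: 4.53
tool_pos: [0.5506, -0.0003, 0.0697]
tcp_rot: [-3.125, -0.303, -0.004]
wrist_force: [0.5, -0.2, -1.2]
width: -0.0
0.69 [237.8, 196.5, 273.2, 209.9] [0.549 0.008 0.034] (array([548.8,   1.4]), array([127.4,  51.6]), 10.4)
```

View pics/m2.png

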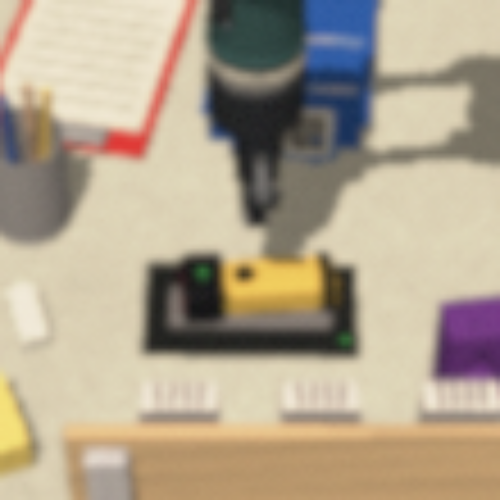

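Run:
```python
from h import *
s=bot.read_state()
for n in("side","top"):
    c=bot.get_calibration(n)
    for z in(0,-.019,-.1):
        p=c["intrinsics"]@(c["view"]@np.r_[s["tool_pos"]+R.from_rotvec(s["tcp_rot"]).apply([0,0,z]),1])[:3];print(n,z,p[:2]/p[2])
im,d=bot.read_camera("side");W=cloud("side",d)
m=(W[...,2]>.055)&(abs(W[...,0]-.55)<.05)&(W[...,1]<.1)&(W[...,1]>-.1)&(W[...,2]<.2)
P=W[m]
for lo in np.arange(.055,.2,.02):
    q=P[(P[:,2]>lo)&(P[:,2]<lo+.02)]
    if len(q): print(lo.round(3),len(q),np.median(q,0).round(3),q[:,:2].min(0).round(3),q[:,:2].max(0).round(3))
```

```text
side 0 [256.25238152 194.61213093]
side -0.019 [256.25457539 191.22392909]
side -0.1 [256.2643812  176.07988925]
top 0 [262.73310124 181.64626461]
top -0.019 [262.98053404 181.05926889]
top -0.1 [264.10886367 178.38248284]
0.095 8 [0.554 0.009 0.111] [0.537 0.005] [0.559 0.013]
0.115 18 [0.546 0.013 0.121] [0.537 0.005] [0.559 0.017]
0.135 5 [0.557 0.025 0.148] [0.546 0.016] [0.558 0.032]
0.155 20 [0.554 0.014 0.169] [0.53  0.003] [0.562 0.042]
0.175 43 [0.54  0.053 0.189] [0.527 0.011] [0.565 0.062]
0.195 15 [0.545 0.052 0.197] [0.527 0.018] [0.565 0.06 ]
```

Run:
```python
from h import *
im,d=bot.read_camera("side");W=cloud("side",d);s=bot.read_state();print(s["tool_pos"],s["width"])
for v in range(180,200): print(v,[(round(float(W[v,u,1]),3),round(float(W[v,u,2]),3)) for u in range(254,262,2)],im[v,254:262].mean(1).round())
```

```text
[ 5.46617271e-01 -1.26280162e-04  6.54999419e-02] -0.001287191929603911
180 [(0.015, 0.162), (0.046, 0.196), (0.043, 0.194), (0.01, 0.159)] [ 64.  46.  71. 103. 113.  97.  78.  81.]
181 [(0.013, 0.155), (0.042, 0.187), (1.065, 1.286), (0.041, 0.187)] [ 83.  54.  74. 101. 112. 101.  89.  92.]
182 [(0.048, 0.187), (0.051, 0.191), (0.05, 0.19), (0.052, 0.193)] [ 92.  59.  73.  99. 110. 102.  87.  88.]
183 [(0.05, 0.184), (0.057, 0.192), (0.061, 0.198), (0.053, 0.19)] [ 96.  56.  66.  89. 103.  97.  80.  75.]
184 [(0.057, 0.186), (0.058, 0.188), (0.062, 0.193), (0.06, 0.192)] [102.  60.  58.  77.  89.  83.  69.  65.]
185 [(0.048, 0.172), (0.061, 0.186), (0.062, 0.188), (0.06, 0.187)] [105.  57.  46.  61.  68.  68.  62.  69.]
186 [(0.049, 0.167), (0.045, 0.164), (0.033, 0.151), (0.028, 0.147)] [116.  67.  37.  43.  54.  62.  75.  89.]
187 [(0.003, 0.112), (0.014, 0.125), (0.013, 0.125), (-0.1, 0.0)] [130.  79.  44.  32.  50.  73.  91. 105.]
188 [(0.004, 0.108), (0.017, 0.122), (0.013, 0.118), (-0.087, 0.009)] [140.  91.  49.  33.  52.  81. 101. 111.]
189 [(0.008, 0.106), (0.007, 0.106), (
[... 503 characters left out ...]
. 167. 133. 116. 117.]
194 [(-0.06, 0.001), (-0.06, 0.001), (-0.062, 0.0), (-0.059, 0.004)] [203. 205. 204. 191. 160. 128. 115. 114.]
195 [(-0.049, 0.007), (-0.055, 0.002), (-0.058, -0.001), (-0.057, 0.0)] [199. 199. 193. 174. 143. 120. 111. 112.]
196 [(-0.053, -0.002), (-0.05, 0.002), (-0.021, 0.035), (-0.019, 0.038)] [190. 190. 183. 161. 137. 120. 110. 107.]
197 [(-0.012, 0.038), (-0.019, 0.032), (-0.012, 0.04), (-0.018, 0.034)] [175. 177. 178. 169. 156. 139. 118. 110.]
198 [(-0.006, 0.039), (-0.006, 0.04), (-0.007, 0.04), (-0.01, 0.037)] [135. 153. 169. 173. 172. 162. 144. 134.]
199 [(-0.0, 0.04), (-0.005, 0.036), (-0.004, 0.037), (-0.007, 0.035)] [ 82. 118. 154. 173. 176. 173. 167. 164.]
```

```bash
python3 -m inch '[{"dx":0,"dy":0,"dz":0,"ax":0,"ay":0,"az":0,"fingers":1},{"dx":0,"dy":0,"dz":0,"ax":0,"ay":0,"az":0,"fingers":1},{"dx":0,"dy":0,"dz":0,"ax":0,"ay":0,"az":0,"fingers":1},{"dx":0,"dy":0,"dz":0,"ax":0,"ay":0,"az":0,"fingers":1},{"dx":0.002,"dy":0,"dz":0.03,"ax":0,"ay":0,"az":0,"fingers":1},{"dx":0.002,"dy":0,"dz":0.058,"ax":0,"ay":0,"az":0,"fingers":1},{"dx":0.002,"dy":0,"dz":0.07,"ax":0,"ay":0,"az":0,"fingers":1},{"dx":0.002,"dy":0,"dz":0.075,"ax":0,"ay":0,"az":0,"fingers":1},{"dx":0.002,"dy":0,"dz":0.075,"ax":0,"ay":0,"az":0,"fingers":1}]'
python3 - <<'E'
from h import *
s=bot.read_state();print(s["tool_pos"],s["wrist_force"],s["width"])
im2,d=bot.read_camera("side");W=cloud("side",d)
cv2.imwrite("pics/m3.png",cv2.resize(im2[150:230,210:300],(540,480),interpolation=cv2.INTER_CUBIC))
E
```

```text
time: 5.85
tool_pos: [0.5486, 0.0004, -0.0091]
tcp_rot: [-3.124, -0.302, 0.008]
wrist_force: [0.5, 0.1, 0.2]
width: 1.0
[ 5.48634601e-01  3.99591399e-04 -9.10503313e-03] [0.45290132 0.06531865 0.1767739 ] 1.0000987666445933
```

View pics/m3.png

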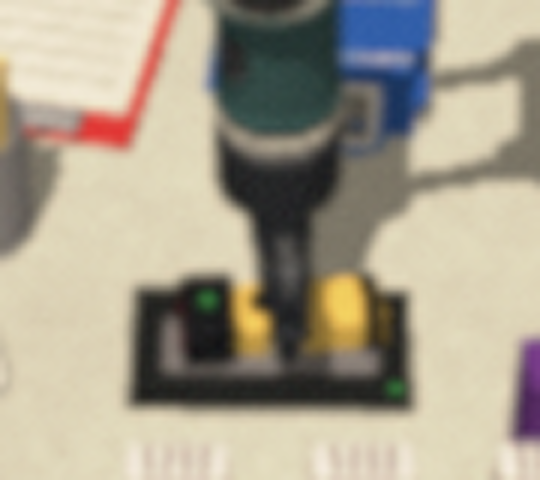

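```bash
python3 -m inch '[{"dx":0,"dy":0,"dz":0.01,"ax":0,"ay":0,"az":0,"fingers":1},{"dx":0,"dy":0,"dz":0.014,"ax":0,"ay":0,"az":0,"fingers":1},{"dx":0,"dy":0,"dz":0.014,"ax":0,"ay":0,"az":0,"fingers":-1},{"dx":0,"dy":0,"dz":0.014,"ax":0,"ay":0,"az":0,"fingers":-1},{"dx":0,"dy":0,"dz":0.014,"ax":0,"ay":0,"az":0,"fingers":-1},{"dx":0,"dy":0,"dz":0.014,"ax":0,"ay":0,"az":0,"fingers":-1},{"dx":0,"dy":0,"dz":0.014,"ax":0,"ay":0,"az":0,"fingers":-1},{"dx":0,"dy":0,"dz":0.014,"ax":0,"ay":0,"az":0,"fingers":-1}]' 50
python3 - <<'E'
from h import *
s=bot.read_state();print(s["tool_pos"],s["wrist_force"],s["width"])
E
```

```text
time: 6.9
tool_pos: [0.5495, 0.0004, -0.0222]
tcp_rot: [-3.125, -0.303, 0.005]
wrist_force: [1.0, -1.2, 3.8]
width: 0.46
[ 5.49541633e-01  3.56271148e-04 -2.22245229e-02] [ 0.98796142 -1.17894146  3.81069622] 0.45958309428540356
```

```bash
python3 -m inch '[{"dx":0,"dy":0,"dz":-0.04,"ax":0,"ay":0,"az":0,"fingers":-1},{"dx":0,"dy":0,"dz":-0.09,"ax":0,"ay":0,"az":0,"fingers":-1},{"dx":0,"dy":0,"dz":-0.12,"ax":0,"ay":0,"az":0,"fingers":-1},{"dx":0,"dy":0,"dz":-0.12,"ax":0,"ay":0,"az":-10,"fingers":-1},{"dx":0,"dy":0,"dz":-0.12,"ax":0,"ay":0,"az":-20,"fingers":-1},{"dx":0,"dy":0,"dz":-0.12,"ax":0,"ay":0,"az":-30,"fingers":-1},{"dx":0,"dy":0,"dz":-0.12,"ax":0,"ay":0,"az":-40,"fingers":-1},{"dx":0,"dy":0,"dz":-0.12,"ax":0,"ay":0,"az":-50,"fingers":-1},{"dx":0,"dy":0,"dz":-0.12,"ax":0,"ay":0,"az":-60,"fingers":-1},{"dx":0,"dy":0,"dz":-0.12,"ax":0,"ay":0,"az":-70,"fingers":-1},{"dx":0,"dy":0,"dz":-0.12,"ax":0,"ay":0,"az":-80,"fingers":-1},{"dx":0,"dy":0,"dz":-0.12,"ax":0,"ay":0,"az":-84,"fingers":-1},{"dx":0,"dy":0,"dz":-0.12,"ax":0,"ay":0,"az":-84,"fingers":-1}]'
python3 - <<'E'
from h import *
move([.504,.003,.036],5.2,-15)
E
```

```text
time: 8.52
tool_pos: [0.5488, 0.0002, 0.0967]
tcp_rot: [-2.118, -2.312, 0.003]
wrist_force: [0.1, 0.6, -2.0]
width: 0.461
q [-0.05  0.12  1.98  0.    1.05 -0.14] pos [5.488e-01 2.000e-04 9.670e-02] d(mm) [  6.5 -44.1  60.9] rot [ -0.3 -15.2  -0.1]
```

```bash
python3 -m inch '[{"dx":0,"dy":-0.02,"dz":0.01,"ax":0,"ay":-8,"az":0,"fingers":-1},{"dx":0.003,"dy":-0.044,"dz":0.03,"ax":0,"ay":-15.2,"az":0,"fingers":-1},{"dx":0.0065,"dy":-0.044,"dz":0.05,"ax":0,"ay":-15.2,"az":0,"fingers":-1},{"dx":0.0065,"dy":-0.044,"dz":0.061,"ax":0,"ay":-15.2,"az":0,"fingers":-1},{"dx":0.0065,"dy":-0.044,"dz":0.061,"ax":0,"ay":-15.2,"az":0,"fingers":-1},{"dx":0.0065,"dy":-0.044,"dz":0.061,"ax":0,"ay":-15.2,"az":0,"fingers":-1}]'
python3 - <<'E'
from h import *
s=bot.read_state();print(s["tool_pos"],R.from_rotvec(s["tcp_rot"]).as_matrix().round(3).tolist())
im,d,W,o=see("side",["scanner","board_label"])
for t in o:
  for p,m,b in o[t]:
    P=W[m];print(t,p,b,P.mean(0).round(3),P.min(0).round(3),P.max(0).round(3))
cv2.imwrite("pics/m4.png",cv2.resize(im[160:260,210:310],(500,500),interpolation=cv2.INTER_CUBIC))
im,d=bot.read_camera("top")
cv2.imwrite("pics/m4t.png",cv2.resize(im[130:230,180:290],(550,500),interpolation=cv2.INTER_CUBIC))
np.savez("m4.npz",im=im,W=cloud("top",d))
a=cv2.imread("pics/m4.png");b=cv2.imread("pics/m4t.png");cv2.imwrite("pics/m4.png",cv2.resize(np.hstack([a,b]),(800,380)))
E
```

```text
time: 9.28
tool_pos: [0.5054, 0.0023, 0.0367]
tcp_rot: [1.987, 2.166, -0.266]
wrist_force: [0.3, -0.3, -1.2]
width: 0.459
[0.50543408 0.0023463  0.03670214] [[-0.084, 0.996, 0.019], [0.962, 0.086, -0.259], [-0.259, -0.004, -0.966]]
scanner 0.7 [258.1, 189.2, 274.8, 214.5] [0.503 0.053 0.085] [0.477 0.004 0.056] [0.526 0.081 0.099]
```

View pics/m4.png

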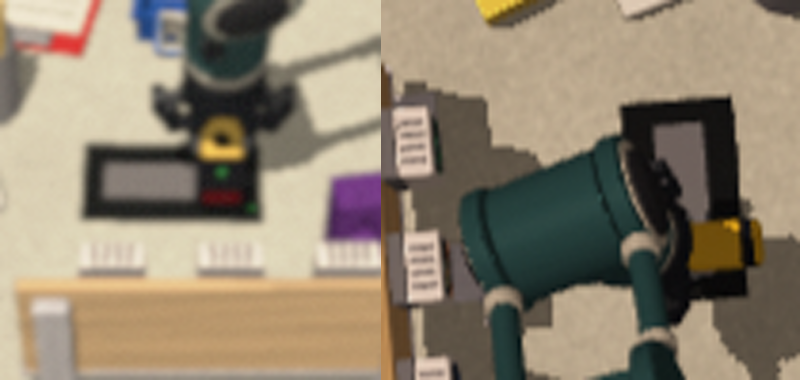

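```bash
cat > win.py <<'E'
from h import *
im,d=bot.read_camera("side");W=cloud("side",d);i=im.astype(int)
v,u=np.mgrid[:384,:512]
m=(i[...,2]-i[...,1]>40)&(i[...,2]-i[...,0]>30)&(i[...,1]<60)&(abs(u-268)<15)&(abs(v-212)<12)
print("red",m.sum(),u[m].mean(),v[m].mean(),np.median(W[m],0).round(4))
s=bot.read_state();print(s["time"],s["tool_pos"])
Rm=R.from_rotvec(s["tcp_rot"]);f=Rm.apply([1,0,0]);up=-Rm.apply([0,0,1])
for name,o in(("toolbias",s["tool_pos"]+.026*up),("zbias",s["tool_pos"]+[0,0,.033]-.007*up)):
    w=o+.065*f+.018*up
    c=bot.get_calibration("side");p=c["intrinsics"]@(c["view"]@np.r_[w,1])[:3]
    print(name,w.round(4),p[:2]/p[2])
wm=np.median(W[m],0);Lb=np.array([.489,.170,.036]);r=Lb-wm;t=r@f
print("dist",t,"lateral",(r-t*f).round(4),"z/off in tool",Rm.inv().apply(r-t*f).round(4))
E
python3 win.py
```

```text
red 26 267.4230769230769 211.5 [0.5022 0.0757 0.0636]
9.525 [0.50478386 0.00275224 0.03659124]
toolbias [0.4985 0.0767 0.0622] [267.97026364 212.21672366]
zbias [0.4991 0.0681 0.0634] [267.9714889  210.18879979]
dist 0.09901836852742045 lateral [-0.0048 -0.0009 -0.0019] z/off in tool [-0.     -0.0048  0.002 ]
```

```bash
python3 -m inch '[{"dx":0,"dy":-0.003,"dz":0.001,"ax":0,"ay":0,"az":0,"fingers":-1},{"dx":0,"dy":-0.003,"dz":0.001,"ax":0,"ay":0,"az":0,"fingers":-1},{"dx":0,"dy":-0.003,"dz":0.001,"ax":0,"ay":0,"az":0,"fingers":-1},{"dx":0,"dy":-0.003,"dz":0.001,"ax":0,"ay":0,"az":0,"fingers":-1},{"dx":0,"dy":-0.003,"dz":0.001,"ax":0,"ay":0,"az":0,"fingers":-1},{"dx":0,"dy":-0.003,"dz":0.001,"ax":0,"ay":0,"az":0,"fingers":-1},{"dx":0,"dy":-0.003,"dz":0.001,"ax":0,"ay":0,"az":0,"fingers":-1},{"dx":0,"dy":-0.003,"dz":0.001,"ax":0,"ay":0,"az":0,"fingers":-1},{"dx":0,"dy":-0.003,"dz":0.001,"ax":0,"ay":0,"az":0,"fingers":-1},{"dx":0,"dy":-0.003,"dz":0.001,"ax":0,"ay":0,"az":0,"fingers":-1},{"dx":0,"dy":-0.003,"dz":0.001,"ax":0,"ay":0,"az":0,"fingers":-1},{"dx":0,"dy":-0.003,"dz":0.001,"ax":0,"ay":0,"az":0,"fingers":-1},{"dx":0,"dy":-0.003,"dz":0.001,"ax":0,"ay":0,"az":0,"fingers":-1},{"dx":0,"dy":-0.003,"dz":0.001,"ax":0,"ay":0,"az":0,"fingers":-1},{"dx":0,"dy":-0.003,"dz":0.001,"ax":0,"ay":0,"az":0,"fingers":-1},{"dx":0,"dy":-0.003,"dz":0.001,"ax":0,"ay":0,"az":0,"fingers":-1}]'
python3 win.py
python3 - <<'E'
from h import *
move([.5535,.0108,.1],-85)
E
```

```text
time: 11.52
tool_pos: [0.5018, 0.0022, 0.0356]
tcp_rot: [1.986, 2.167, -0.267]
wrist_force: [-0.2, -0.4, -2.2]
width: 0.456
red 26 268.53846153846155 211.92307692307693 [0.4973 0.0738 0.0596]
11.575 [0.50178121 0.00221974 0.03563477]
toolbias [0.4955 0.0761 0.0613] [268.79867008 212.32605876]
zbias [0.4961 0.0676 0.0624] [268.79780461 210.29885589]
dist 0.09937471197156589 lateral [0.0001 0.0006 0.0022] z/off in tool [ 0.      0.0001 -0.0023]
q [ 0.15  0.13  2.12 -0.33  0.94  0.26] pos [0.5018 0.0022 0.0356] d(mm) [-12.8  52.  -63.4] rot [11.6 12.  89.4]
```

```bash
python3 -m inch '[{"dx":-0.01,"dy":0,"dz":-0.04,"ax":0,"ay":5,"az":0,"fingers":-1},{"dx":-0.02,"dy":0.02,"dz":-0.07,"ax":0,"ay":15,"az":0,"fingers":-1},{"dx":-0.02,"dy":0.05,"dz":-0.07,"ax":0,"ay":15,"az":0,"fingers":-1},{"dx":-0.013,"dy":0.052,"dz":-0.07,"ax":3,"ay":14,"az":13,"fingers":-1},{"dx":-0.013,"dy":0.052,"dz":-0.07,"ax":4,"ay":14,"az":23,"fingers":-1},{"dx":-0.013,"dy":0.052,"dz":-0.07,"ax":5,"ay":14,"az":33,"fingers":-1},{"dx":-0.013,"dy":0.052,"dz":-0.07,"ax":6,"ay":14,"az":43,"fingers":-1},{"dx":-0.013,"dy":0.052,"dz":-0.07,"ax":7,"ay":13,"az":53,"fingers":-1},{"dx":-0.013,"dy":0.052,"dz":-0.07,"ax":8,"ay":13,"az":63,"fingers":-1},{"dx":-0.013,"dy":0.052,"dz":-0.07,"ax":9,"ay":13,"az":73,"fingers":-1},{"dx":-0.013,"dy":0.052,"dz":-0.063,"ax":11,"ay":12,"az":83,"fingers":-1},{"dx":-0.013,"dy":0.052,"dz":-0.063,"ax":11.6,"ay":12,"az":89.4,"fingers":-1},{"dx":-0.013,"dy":0.052,"dz":-0.063,"ax":11.6,"ay":12,"az":89.4,"fingers":-1},{"dx":-0.013,"dy":0.052,"dz":-0.063,"ax":11.6,"ay":12,"az":89.4,"fingers":-1}]'
python3 - <<'E'
from h import *
move([.5535,.0108,-.0215],-85)
z=np.load("m4.npz");i=z["im"].astype(int);W=z["W"]
m=(i.max(2)<130)&(abs(W[...,0]-.553)<.12)&(abs(W[...,1]-.01)<.08)&(abs(W[...,2])<.012)&(abs(i[...,2]-i[...,0])<15)
print(rect(W[m]))
E
```

```text
time: 13.32
tool_pos: [0.5535, 0.0105, 0.0997]
tcp_rot: [3.138, 0.141, 0.0]
wrist_force: [0.4, -0.8, -2.2]
width: 0.459
q [-0.03  0.12  1.97 -0.    1.05  1.46] pos [0.5535 0.0105 0.0997] d(mm) [ -0.   -0.3 121.2] rot [ 0.  -0.   0.2]
(array([540.7,  24.8]), array([198.4, 131.7]), 3.1)
```

```bash
python3 -m inch '[{"dx":0,"dy":0,"dz":0.05,"ax":0,"ay":0,"az":0,"fingers":-1},{"dx":0,"dy":0,"dz":0.09,"ax":0,"ay":0,"az":0,"fingers":-1},{"dx":0,"dy":0,"dz":0.11,"ax":0,"ay":0,"az":0,"fingers":-1},{"dx":0,"dy":0,"dz":0.117,"ax":0,"ay":0,"az":0,"fingers":-1},{"dx":0,"dy":0,"dz":0.121,"ax":0,"ay":0,"az":0,"fingers":-1},{"dx":0,"dy":0,"dz":0.122,"ax":0,"ay":0,"az":0,"fingers":-1},{"dx":0,"dy":0,"dz":0.122,"ax":0,"ay":0,"az":0,"fingers":-0.05},{"dx":0,"dy":0,"dz":0.122,"ax":0,"ay":0,"az":0,"fingers":0.3},{"dx":0,"dy":0,"dz":0.122,"ax":0,"ay":0,"az":0,"fingers":1},{"dx":0,"dy":0,"dz":0.122,"ax":0,"ay":0,"az":0,"fingers":1},{"dx":0,"dy":0,"dz":0.122,"ax":0,"ay":0,"az":0,"fingers":1},{"dx":0,"dy":0,"dz":0.09,"ax":0,"ay":0,"az":0,"fingers":1},{"dx":0,"dy":0,"dz":0.04,"ax":0,"ay":0,"az":0,"fingers":1},{"dx":0,"dy":0,"dz":-0.02,"ax":0,"ay":0,"az":0,"fingers":1},{"dx":0,"dy":0,"dz":-0.08,"ax":0,"ay":0,"az":0,"fingers":1},{"dx":0,"dy":0,"dz":-0.12,"ax":0,"ay":0,"az":0,"fingers":1},{"dx":0,"dy":0,"dz":-0.12,"ax":0,"ay":0,"az":0,"fingers":1}]'
python3 - <<'E'
from h import *
im,d,W,o=see("side",["scanner"])
for p,m,b in o["scanner"]: print(p,b,W[m].mean(0).round(3),rect(W[m]))
move([.586,.234,.22],5.2); move([.484,.2275,.22],5.2)
E
```

```text
time: 15.45
tool_pos: [0.5566, 0.0104, 0.2248]
tcp_rot: [3.138, 0.141, 0.015]
wrist_force: [0.9, 0.6, -0.3]
width: 1.001
0.91 [234.2, 196.9, 270.1, 213.1] [0.555 0.02  0.033] (array([556.4,   2. ]), array([130.1,  74.1]), 8.2)
q [-0.03  0.02  1.84 -0.    1.28  1.45] pos [0.5534 0.0105 0.2196] d(mm) [  52.5 -219.7   -0.4] rot [  0.  -0. -90.]
q [-0.03  0.02  1.84 -0.    1.28  1.45] pos [0.5534 0.0105 0.2196] d(mm) [ -49.6 -222.3   -0.5] rot [  0.  -0. -90.]
```

```bash
python3 -m inch '[{"dx":0.01,"dy":-0.03,"dz":0,"ax":0,"ay":0,"az":-10,"fingers":0.8},{"dx":0.015,"dy":-0.06,"dz":0,"ax":0,"ay":0,"az":-20,"fingers":0.8},{"dx":0.02,"dy":-0.09,"dz":0,"ax":0,"ay":0,"az":-30,"fingers":0.8},{"dx":0.025,"dy":-0.12,"dz":0,"ax":0,"ay":0,"az":-40,"fingers":0.8},{"dx":0.03,"dy":-0.15,"dz":0,"ax":0,"ay":0,"az":-50,"fingers":0.8},{"dx":0.04,"dy":-0.18,"dz":0,"ax":0,"ay":0,"az":-60,"fingers":0.8},{"dx":0.05,"dy":-0.2,"dz":0,"ax":0,"ay":0,"az":-70,"fingers":0.8},{"dx":0.0525,"dy":-0.218,"dz":0,"ax":0,"ay":0,"az":-80,"fingers":0.8},{"dx":0.0525,"dy":-0.218,"dz":0,"ax":0,"ay":0,"az":-90,"fingers":0.8},{"dx":0.0525,"dy":-0.218,"dz":0,"ax":0,"ay":0,"az":-90,"fingers":0.8},{"dx":0.0525,"dy":-0.218,"dz":0,"ax":0,"ay":0,"az":-90,"fingers":0.8}]'
python3 - <<'E'
from h import *
move([.584,.233,.087],5.2)
im,d,W,o=see("side",["monitor_a"])
for p,m,b in o["monitor_a"]:
    P=W[m]; t=np.percentile(P[:,2],95); print(round(p,2),b,P.mean(0).round(3),t.round(3),rect(P[P[:,2]>t-.01]))
cv2.imwrite("pics/m5.png",cv2.resize(im[150:290,190:340],(600,560),interpolation=cv2.INTER_CUBIC))
E
```

```text
time: 16.92
tool_pos: [0.5852, 0.2319, 0.2178]
tcp_rot: [-2.122, -2.315, 0.004]
wrist_force: [0.2, 0.9, 0.0]
width: 0.904
q [ 0.34  0.17  1.68 -0.    1.29  0.25] pos [0.5852 0.2319 0.2178] d(mm) [  1.4  -0.8 130.8] rot [-0.1  0.1 -0.2]
0.86 [294.3, 201.9, 314.3, 224.3] [0.371 0.091 0.086] 0.105 (array([369.8,  84.4]), array([56.6, 47.8]), 11.3)
0.85 [339.0, 257.0, 359.1, 282.5] [0.232 0.301 0.071] 0.104 (array([230.2, 289.2]), array([41.7, 55.6]), 1.5)
0.74 [289.6, 223.6, 307.2, 233.2] [0.387 0.218 0.17 ] 0.174 (array([386.4, 216.3]), array([54.7, 42.6]), 4.3)
0.72 [232.7, 226.3, 244.9, 234.1] [0.585 0.235 0.17 ] 0.174 (array([585. , 235.1]), array([48.3, 34.7]), 5.6)
0.58 [290.2, 279.2, 314.0, 310.2] [0.371 0.411 0.081] 0.105 (array([363.5, 445.3]), array([ 63.5, 155.5]), 6.6)
0.47 [261.9, 221.8, 279.7, 232.1] [0.488 0.226 0.17 ] 0.175 (array([487.2, 226.9]), array([51.7, 44. ]), 4.6)
```

View pics/m5.png

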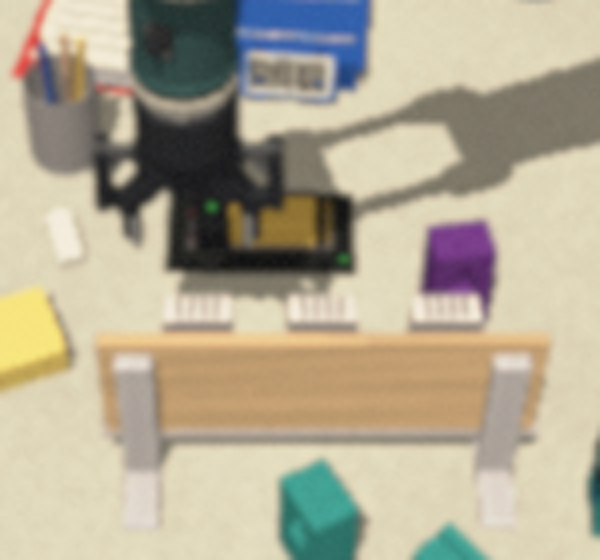

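```bash
python3 -m inch '[{"dx":0.002,"dy":-0.0,"dz":0.04,"ax":0,"ay":0,"az":0,"fingers":0.8},{"dx":0.002,"dy":0,"dz":0.08,"ax":0,"ay":0,"az":0,"fingers":0.8},{"dx":0.002,"dy":0,"dz":0.11,"ax":0,"ay":0,"az":0,"fingers":0.8},{"dx":0.002,"dy":0,"dz":0.125,"ax":0,"ay":0,"az":0,"fingers":0.8},{"dx":0.002,"dy":0,"dz":0.131,"ax":0,"ay":0,"az":0,"fingers":0.8},{"dx":0.002,"dy":0,"dz":0.131,"ax":0,"ay":0,"az":0,"fingers":0.8}]'
python3 - <<'E'
from h import *
move([.585,.2345,.087],5.2)
s=bot.read_state();print(s["wrist_force"])
E
```

```text
time: 17.77
tool_pos: [0.586, 0.234, 0.0885]
tcp_rot: [2.122, 2.316, -0.0]
wrist_force: [0.0, -0.1, 0.2]
width: 0.904
q [ 0.34  0.27  1.81 -0.    1.06  0.25] pos [0.586  0.234  0.0885] d(mm) [ 0.6 -1.   1.5] rot [ 0.   0.  -0.2]
[ 0.00604504 -0.11751382  0.21271011]
```

Close gently, then raise 22 mm.

```bash
python3 -m inch '[{"dx":0,"dy":-0.001,"dz":0,"ax":0,"ay":0,"az":0,"fingers":-1},{"dx":0,"dy":-0.001,"dz":0,"ax":0,"ay":0,"az":0,"fingers":-1},{"dx":0,"dy":-0.001,"dz":0,"ax":0,"ay":0,"az":0,"fingers":-1},{"dx":0,"dy":-0.001,"dz":0,"ax":0,"ay":0,"az":0,"fingers":-1},{"dx":0,"dy":-0.001,"dz":0,"ax":0,"ay":0,"az":0,"fingers":-1}]' 40
python3 - <<'E'
from h import *
s=bot.read_state();print(s["tool_pos"],s["wrist_force"],s["torque"],s["width"])
E
```

```text
time: 18.4
tool_pos: [0.586, 0.2341, 0.0902]
tcp_rot: [2.121, 2.315, 0.003]
wrist_force: [-1.4, -1.9, 5.9]
width: 0.652
[0.5860406  0.23412568 0.09023191] [-1.39909778 -1.87928171  5.87566913] [-0.15647689  0.22738558 -0.00484517] 0.6517283843577341
```

```bash
python3 -m inch '[{"dx":0,"dy":0,"dz":-0.004,"ax":0,"ay":0,"az":0,"fingers":-1},{"dx":0,"dy":0,"dz":-0.008,"ax":0,"ay":0,"az":0,"fingers":-1},{"dx":0,"dy":0,"dz":-0.012,"ax":0,"ay":0,"az":0,"fingers":-1},{"dx":0,"dy":0,"dz":-0.016,"ax":0,"ay":0,"az":0,"fingers":-1},{"dx":0,"dy":0,"dz":-0.02,"ax":0,"ay":0,"az":0,"fingers":-1},{"dx":0,"dy":0,"dz":-0.022,"ax":0,"ay":0,"az":0,"fingers":-1},{"dx":0,"dy":0,"dz":-0.022,"ax":0,"ay":0,"az":0,"fingers":-1},{"dx":0,"dy":0,"dz":-0.022,"ax":0,"ay":0,"az":0,"fingers":-1}]'
python3 - <<'E'
from h import *
s=bot.read_state();print(s["tool_pos"],s["wrist_force"],s["torque"],s["width"])
E
```

```text
time: 19.4
tool_pos: [0.5859, 0.2341, 0.1121]
tcp_rot: [2.121, 2.315, 0.003]
wrist_force: [-0.2, -0.6, -3.6]
width: 0.652
[0.58588879 0.23405896 0.1121055 ] [-0.18979649 -0.58483932 -3.5850079 ] [0.01654859 0.02475501 0.03586207] 0.652406372912737
```

```bash
python3 -m inch '[{"dx":-0.003,"dy":0,"dz":0,"ax":0,"ay":0,"az":0,"fingers":-1},{"dx":-0.006,"dy":0,"dz":0,"ax":0,"ay":0,"az":0,"fingers":-1},{"dx":-0.009,"dy":0,"dz":0,"ax":0,"ay":0,"az":0,"fingers":-1},{"dx":-0.012,"dy":0,"dz":0,"ax":0,"ay":0,"az":0,"fingers":-1},{"dx":-0.015,"dy":0,"dz":0,"ax":0,"ay":0,"az":0,"fingers":-1},{"dx":-0.02,"dy":0,"dz":0,"ax":0,"ay":0,"az":0,"fingers":-1},{"dx":-0.03,"dy":0,"dz":0,"ax":0,"ay":0,"az":0,"fingers":-1},{"dx":-0.03,"dy":0,"dz":0,"ax":0,"ay":0,"az":0,"fingers":-1}]'
python3 - <<'E'
from h import *
s=bot.read_state();print(s["tool_pos"],s["wrist_force"],s["torque"],s["width"])
move([.540,-.362,.13],0)
E
```

```text
time: 20.4
tool_pos: [0.5885, 0.2032, 0.1121]
tcp_rot: [2.123, 2.314, 0.002]
wrist_force: [-0.2, -0.2, -1.5]
width: 0.653
[0.58854963 0.20323129 0.11205521] [-0.20498171 -0.22747567 -1.52389456] [-0.01097394 -0.04339614  0.00908943] 0.6530046518208349
q [ 0.29  0.23  1.81 -0.    1.1   0.21] pos [0.5885 0.2032 0.1121] d(mm) [-558.9  -97.1  -18.1] rot [ 0.1 -0.   4.9]
```

```bash
python3 -m inch '[{"dx":-0.01,"dy":0,"dz":-0.03,"ax":0,"ay":0,"az":0,"fingers":-1},{"dx":-0.05,"dy":-0.01,"dz":-0.05,"ax":0,"ay":0,"az":0,"fingers":-1},{"dx":-0.1,"dy":-0.017,"dz":-0.05,"ax":0,"ay":0,"az":1,"fingers":-1},{"dx":-0.15,"dy":-0.026,"dz":-0.05,"ax":0,"ay":0,"az":2,"fingers":-1},{"dx":-0.2,"dy":-0.035,"dz":-0.05,"ax":0,"ay":0,"az":3,"fingers":-1},{"dx":-0.25,"dy":-0.043,"dz":-0.05,"ax":0,"ay":0,"az":4,"fingers":-1},{"dx":-0.3,"dy":-0.052,"dz":-0.05,"ax":0,"ay":0,"az":5,"fingers":-1},{"dx":-0.35,"dy":-0.061,"dz":-0.05,"ax":0,"ay":0,"az":5,"fingers":-1},{"dx":-0.4,"dy":-0.07,"dz":-0.05,"ax":0,"ay":0,"az":5,"fingers":-1},{"dx":-0.45,"dy":-0.078,"dz":-0.05,"ax":0,"ay":0,"az":5,"fingers":-1},{"dx":-0.5,"dy":-0.087,"dz":-0.05,"ax":0,"ay":0,"az":5,"fingers":-1},{"dx":-0.54,"dy":-0.095,"dz":-0.04,"ax":0,"ay":0,"az":5,"fingers":-1},{"dx":-0.559,"dy":-0.097,"dz":-0.02,"ax":0,"ay":0,"az":5,"fingers":-1},{"dx":-0.559,"dy":-0.097,"dz":-0.018,"ax":0,"ay":0,"az":5,"fingers":-1},{"dx":-0.559,"dy":-0.097,"dz":-0.018,"ax":0,"ay":0,"az":5,"fingers":-1},{"dx":-0.559,"dy":-0.097,"dz":-0.018,"ax":0,"ay":0,"az":5,"fingers":-1}]'
python3 - <<'E'
from h import *
move([.540,-.362,.025],0)
im,d=bot.read_camera("side");W=cloud("side",d);i=im.astype(int)
im2,d2=bot.read_camera("top")
cv2.imwrite("pics/m6.png",np.hstack([cv2.resize(im[100:220,210:310],(400,480)),cv2.resize(im2[130:230,290:400],(400,480))]))
E
```

```text
time: 22.4
tool_pos: [0.5408, -0.3609, 0.1305]
tcp_rot: [2.219, 2.221, 0.003]
wrist_force: [-0.5, 0.2, -2.7]
width: 0.651
q [-0.63  0.26  1.73  0.    1.14 -0.63] pos [ 0.5408 -0.3609  0.1305] d(mm) [ -1.1  -1.1 105.5] rot [ 0.2 -0.   0. ]
```

View pics/m6.png

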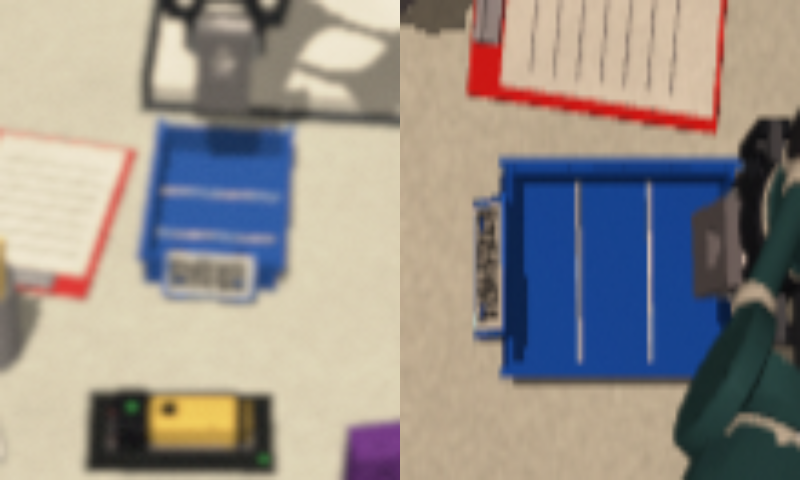

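```bash
python3 -m inch '[{"dx":0,"dy":-0.002,"dz":0.04,"ax":0,"ay":0,"az":0,"fingers":-1},{"dx":0,"dy":-0.002,"dz":0.075,"ax":0,"ay":0,"az":0,"fingers":-1},{"dx":0,"dy":-0.002,"dz":0.09,"ax":0,"ay":0,"az":0,"fingers":-1},{"dx":0,"dy":-0.002,"dz":0.098,"ax":0,"ay":0,"az":0,"fingers":-1},{"dx":0,"dy":-0.002,"dz":0.102,"ax":0,"ay":0,"az":0,"fingers":-1},{"dx":0,"dy":-0.002,"dz":0.104,"ax":0,"ay":0,"az":0,"fingers":-1},{"dx":0,"dy":-0.002,"dz":0.104,"ax":0,"ay":0,"az":0,"fingers":-1}]'
python3 - <<'E'
from h import *
s=bot.read_state();print(s["tool_pos"],s["wrist_force"])
E
```

```text
time: 23.38
tool_pos: [0.5397, -0.3617, 0.0276]
tcp_rot: [2.218, 2.219, 0.003]
wrist_force: [0.6, -0.1, -3.0]
width: 0.648
[ 0.53972004 -0.36168846  0.02764017] [ 0.60502304 -0.07655271 -2.95714759]
```

Creep down to contact.

```bash
python3 -m inch '[{"dx":0,"dy":0,"dz":0.001,"ax":0,"ay":0,"az":0,"fingers":-1},{"dx":0,"dy":0,"dz":0.002,"ax":0,"ay":0,"az":0,"fingers":-1},{"dx":0,"dy":0,"dz":0.003,"ax":0,"ay":0,"az":0,"fingers":-1},{"dx":0,"dy":0,"dz":0.003,"ax":0,"ay":0,"az":0,"fingers":-1}]'
```

```text
time: 23.88
tool_pos: [0.54, -0.3619, 0.0256]
tcp_rot: [2.218, 2.219, 0.004]
wrist_force: [-1.6, 1.2, 4.9]
width: 0.651
```

```bash
python3 -m inch '[{"dx":0,"dy":0,"dz":0.001,"ax":0,"ay":0,"az":0,"fingers":-1},{"dx":0,"dy":0,"dz":0.001,"ax":0,"ay":0,"az":0,"fingers":-1},{"dx":0,"dy":0,"dz":0.001,"ax":0,"ay":0,"az":0,"fingers":-1}]'
```

```text
time: 24.25
tool_pos: [0.5401, -0.3619, 0.0257]
tcp_rot: [2.218, 2.219, 0.004]
wrist_force: [-2.1, 2.1, 6.7]
width: 0.65
```

```bash
python3 -m inch '[{"dx":0,"dy":0,"dz":0,"ax":0,"ay":0,"az":0,"fingers":0.4},{"dx":0,"dy":0,"dz":0,"ax":0,"ay":0,"az":0,"fingers":0.6},{"dx":0,"dy":0,"dz":0,"ax":0,"ay":0,"az":0,"fingers":0.8},{"dx":0,"dy":0,"dz":0,"ax":0,"ay":0,"az":0,"fingers":0.8},{"dx":0,"dy":0,"dz":-0.04,"ax":0,"ay":0,"az":0,"fingers":0.8},{"dx":0,"dy":0,"dz":-0.09,"ax":0,"ay":0,"az":0,"fingers":0.8},{"dx":0,"dy":0,"dz":-0.14,"ax":0,"ay":0,"az":0,"fingers":0.8},{"dx":0,"dy":0,"dz":-0.19,"ax":0,"ay":0,"az":0,"fingers":0.8},{"dx":0.05,"dy":0,"dz":-0.19,"ax":0,"ay":0,"az":0,"fingers":0.8},{"dx":0.1,"dy":-0.01,"dz":-0.19,"ax":0,"ay":0,"az":0,"fingers":0.8},{"dx":0.16,"dy":-0.015,"dz":-0.19,"ax":0,"ay":0,"az":-2,"fingers":0.8},{"dx":0.22,"dy":-0.02,"dz":-0.19,"ax":0,"ay":0,"az":-3,"fingers":0.8},{"dx":0.28,"dy":-0.025,"dz":-0.19,"ax":0,"ay":0,"az":-4,"fingers":0.8},{"dx":0.34,"dy":-0.03,"dz":-0.19,"ax":0,"ay":0,"az":-5,"fingers":0.8},{"dx":0.4,"dy":-0.035,"dz":-0.19,"ax":0,"ay":0,"az":-5,"fingers":0.8},{"dx":0.46,"dy":-0.045,"dz":-0.19,"ax":0,"ay":0,"az":-5,"fingers":0.8},{"dx":0.52,"dy":-0.05,"dz":-0.19,"ax":0,"ay":0,"az":-5,"fingers":0.8},{"dx":0.588,"dy":-0.054,"dz":-0.19,"ax":0,"ay":0,"az":-5,"fingers":0.8},{"dx":0.588,"dy":-0.054,"dz":-0.19,"ax":0,"ay":0,"az":-5,"fingers":0.8},{"dx":0.588,"dy":-0.054,"dz":-0.19,"ax":0,"ay":0,"az":-5,"fingers":0.8}]'
python3 - <<'E'
from h import *
move([.485,.226,.089],5.2)
im,d,W,o=see("top",["monitor_a"])
for p,m,b in o["monitor_a"]:
    P=W[m]; t=np.percentile(P[:,2],95); 
    if W[m][:,1].mean()<-.2:print(round(p,2),b,P.mean(0).round(3),t.round(3),rect(P[P[:,2]>t-.01]))
E
```

```text
time: 26.75
tool_pos: [0.4847, 0.2265, 0.2141]
tcp_rot: [2.117, 2.315, 0.002]
wrist_force: [-0.4, -0.1, 0.1]
width: 0.898
q [ 0.39 -0.01  1.89 -0.    1.26  0.31] pos [0.4847 0.2265 0.2141] d(mm) [ -0.2  -0.3 125.1] rot [ 0.2  0.2 -0.1]
0.73 [363.0, 173.3, 384.9, 196.1] [ 0.541 -0.35   0.081] 0.108 (array([ 541.6, -357.1]), array([40.8, 55. ]), 90.0)
```

```bash
python3 -m inch '[{"dx":0,"dy":0,"dz":0.04,"ax":0,"ay":0,"az":0,"fingers":0.8},{"dx":0,"dy":0,"dz":0.08,"ax":0,"ay":0,"az":0,"fingers":0.8},{"dx":0,"dy":0,"dz":0.105,"ax":0,"ay":0,"az":0,"fingers":0.8},{"dx":0,"dy":0,"dz":0.12,"ax":0,"ay":0,"az":0,"fingers":0.8},{"dx":0,"dy":0,"dz":0.124,"ax":0,"ay":0,"az":0,"fingers":0.8},{"dx":0,"dy":0,"dz":0.124,"ax":0,"ay":0,"az":0,"fingers":0.8},{"dx":0,"dy":0,"dz":0.124,"ax":0,"ay":0,"az":0,"fingers":-1},{"dx":0,"dy":0,"dz":0.124,"ax":0,"ay":0,"az":0,"fingers":-1},{"dx":0,"dy":0,"dz":0.124,"ax":0,"ay":0,"az":0,"fingers":-1},{"dx":0,"dy":0,"dz":0.124,"ax":0,"ay":0,"az":0,"fingers":-1},{"dx":0,"dy":0,"dz":0.124,"ax":0,"ay":0,"az":0,"fingers":-1}]' 40
```

```text
time: 28.22
tool_pos: [0.4865, 0.2251, 0.0916]
tcp_rot: [2.119, 2.311, 0.005]
wrist_force: [0.4, -1.0, 4.8]
width: 0.654
```

```bash
python3 -m inch '[{"dx":0,"dy":0,"dz":-0.004,"ax":0,"ay":0,"az":0,"fingers":-1},{"dx":0,"dy":0,"dz":-0.008,"ax":0,"ay":0,"az":0,"fingers":-1},{"dx":0,"dy":0,"dz":-0.012,"ax":0,"ay":0,"az":0,"fingers":-1},{"dx":0,"dy":0,"dz":-0.016,"ax":0,"ay":0,"az":0,"fingers":-1},{"dx":0,"dy":0,"dz":-0.02,"ax":0,"ay":0,"az":0,"fingers":-1},{"dx":0,"dy":0,"dz":-0.022,"ax":0,"ay":0,"az":0,"fingers":-1},{"dx":0,"dy":0,"dz":-0.022,"ax":0,"ay":0,"az":0,"fingers":-1},{"dx":0,"dy":0,"dz":-0.022,"ax":0,"ay":0,"az":0,"fingers":-1}]'
```

```text
time: 29.22
tool_pos: [0.4864, 0.2252, 0.1135]
tcp_rot: [2.119, 2.311, 0.005]
wrist_force: [0.1, -0.1, -2.3]
width: 0.651
```

```bash
python3 -m inch '[{"dx":-0.003,"dy":0,"dz":0,"ax":0,"ay":0,"az":0,"fingers":-1},{"dx":-0.006,"dy":0,"dz":0,"ax":0,"ay":0,"az":0,"fingers":-1},{"dx":-0.009,"dy":0,"dz":0,"ax":0,"ay":0,"az":0,"fingers":-1},{"dx":-0.012,"dy":0,"dz":0,"ax":0,"ay":0,"az":0,"fingers":-1},{"dx":-0.015,"dy":0,"dz":0,"ax":0,"ay":0,"az":0,"fingers":-1},{"dx":-0.02,"dy":0,"dz":0,"ax":0,"ay":0,"az":0,"fingers":-1},{"dx":-0.03,"dy":0,"dz":0,"ax":0,"ay":0,"az":0,"fingers":-1},{"dx":-0.03,"dy":0,"dz":0,"ax":0,"ay":0,"az":0,"fingers":-1}]'
```

```text
time: 30.22
tool_pos: [0.489, 0.1944, 0.1135]
tcp_rot: [2.12, 2.31, 0.004]
wrist_force: [0.2, -0.5, -2.1]
width: 0.654
```

```bash
python3 - <<'E'
from h import *
move([.538,-.2945,.15],0)
E
python3 -m inch '[{"dx":-0.01,"dy":0,"dz":-0.04,"ax":0,"ay":0,"az":0,"fingers":-1},{"dx":-0.05,"dy":0,"dz":-0.065,"ax":0,"ay":0,"az":0,"fingers":-1},{"dx":-0.1,"dy":0.002,"dz":-0.065,"ax":0,"ay":0,"az":1,"fingers":-1},{"dx":-0.15,"dy":0.002,"dz":-0.065,"ax":0,"ay":0,"az":2,"fingers":-1},{"dx":-0.2,"dy":0.003,"dz":-0.065,"ax":0,"ay":0,"az":3,"fingers":-1},{"dx":-0.25,"dy":0.003,"dz":-0.065,"ax":0,"ay":0,"az":4,"fingers":-1},{"dx":-0.3,"dy":0.004,"dz":-0.065,"ax":0,"ay":0,"az":5,"fingers":-1},{"dx":-0.35,"dy":0.004,"dz":-0.065,"ax":0,"ay":0,"az":5,"fingers":-1},{"dx":-0.4,"dy":0.005,"dz":-0.065,"ax":0,"ay":0,"az":5,"fingers":-1},{"dx":-0.45,"dy":0.005,"dz":-0.065,"ax":0,"ay":0,"az":5,"fingers":-1},{"dx":-0.48,"dy":0.005,"dz":-0.065,"ax":0,"ay":0,"az":5,"fingers":-1},{"dx":-0.492,"dy":0.005,"dz":-0.065,"ax":0,"ay":0,"az":5,"fingers":-1},{"dx":-0.492,"dy":0.005,"dz":-0.065,"ax":0,"ay":0,"az":5,"fingers":-1},{"dx":-0.492,"dy":0.005,"dz":-0.065,"ax":0,"ay":0,"az":5,"fingers":-1}]'
python3 - <<'E'
from h import *
move([.539,-.2945,.027],0)
E
```

```text
q [ 0.33  0.05  2.01 -0.    1.07  0.25] pos [0.489  0.1944 0.1135] d(mm) [-491.5    7.1  -35. ] rot [0.4 0.1 4.9]
time: 31.98
tool_pos: [0.5357, -0.2938, 0.1798]
tcp_rot: [2.218, 2.217, 0.006]
wrist_force: [-0.2, 0.2, -2.3]
width: 0.651
q [-0.54  0.15  1.77  0.    1.21 -0.54] pos [ 0.5357 -0.2938  0.1798] d(mm) [ -0.5   2.4 152.8] rot [ 0.4  0.1 -0. ]
```

```bash
python3 -m inch '[{"dx":0,"dy":0.002,"dz":0.05,"ax":0.3,"ay":0,"az":0,"fingers":-1},{"dx":0,"dy":0.002,"dz":0.1,"ax":0.3,"ay":0,"az":0,"fingers":-1},{"dx":0,"dy":0.002,"dz":0.13,"ax":0.3,"ay":0,"az":0,"fingers":-1},{"dx":0,"dy":0.002,"dz":0.143,"ax":0.3,"ay":0,"az":0,"fingers":-1},{"dx":0,"dy":0.002,"dz":0.148,"ax":0.3,"ay":0,"az":0,"fingers":-1},{"dx":0,"dy":0.002,"dz":0.15,"ax":0.3,"ay":0,"az":0,"fingers":-1},{"dx":0,"dy":0.002,"dz":0.151,"ax":0.3,"ay":0,"az":0,"fingers":-1},{"dx":0,"dy":0.002,"dz":0.152,"ax":0.3,"ay":0,"az":0,"fingers":-1},{"dx":0,"dy":0.002,"dz":0.152,"ax":0.3,"ay":0,"az":0,"fingers":-1}]'
```

```text
time: 33.1
tool_pos: [0.5388, -0.2942, 0.0283]
tcp_rot: [2.221, 2.219, -0.0]
wrist_force: [0.2, -0.5, -2.4]
width: 0.647
```

```bash
python3 -m inch '[{"dx":0,"dy":0,"dz":0.001,"ax":0,"ay":0,"az":0,"fingers":-1},{"dx":0,"dy":0,"dz":0.0015,"ax":0,"ay":0,"az":0,"fingers":-1},{"dx":0,"dy":0,"dz":0.0015,"ax":0,"ay":0,"az":0,"fingers":-1}]'
```

```text
time: 33.48
tool_pos: [0.5389, -0.2943, 0.027]
tcp_rot: [2.22, 2.219, -0.0]
wrist_force: [-1.2, 0.6, -0.7]
width: 0.649
```

```bash
python3 -m inch '[{"dx":0,"dy":0,"dz":0,"ax":0,"ay":0,"az":0,"fingers":0.4},{"dx":0,"dy":0,"dz":0,"ax":0,"ay":0,"az":0,"fingers":0.6},{"dx":0,"dy":0,"dz":0,"ax":0,"ay":0,"az":0,"fingers":0.8},{"dx":0,"dy":0,"dz":0,"ax":0,"ay":0,"az":0,"fingers":0.8},{"dx":0,"dy":0,"dz":-0.04,"ax":0,"ay":0,"az":0,"fingers":0.8},{"dx":0,"dy":0,"dz":-0.09,"ax":0,"ay":0,"az":0,"fingers":0.8},{"dx":0,"dy":0,"dz":-0.14,"ax":0,"ay":0,"az":0,"fingers":0.8},{"dx":0,"dy":0,"dz":-0.19,"ax":0,"ay":0,"az":0,"fingers":0.8},{"dx":0.05,"dy":-0.01,"dz":-0.19,"ax":0,"ay":0,"az":0,"fingers":0.8},{"dx":0.1,"dy":-0.02,"dz":-0.19,"ax":0,"ay":0,"az":0,"fingers":0.8},{"dx":0.16,"dy":-0.03,"dz":-0.19,"ax":0,"ay":0,"az":-2,"fingers":0.8},{"dx":0.22,"dy":-0.05,"dz":-0.19,"ax":0,"ay":0,"az":-3,"fingers":0.8},{"dx":0.28,"dy":-0.07,"dz":-0.19,"ax":0,"ay":0,"az":-4,"fingers":0.8},{"dx":0.34,"dy":-0.09,"dz":-0.19,"ax":0,"ay":0,"az":-5,"fingers":0.8},{"dx":0.4,"dy":-0.11,"dz":-0.19,"ax":0,"ay":0,"az":-5,"fingers":0.8},{"dx":0.45,"dy":-0.13,"dz":-0.19,"ax":0,"ay":0,"az":-5,"fingers":0.8},{"dx":0.49,"dy":-0.145,"dz":-0.19,"ax":0,"ay":0,"az":-5,"fingers":0.8},{"dx":0.511,"dy":-0.153,"dz":-0.19,"ax":0,"ay":0,"az":-5,"fingers":0.8},{"dx":0.511,"dy":-0.153,"dz":-0.19,"ax":0,"ay":0,"az":-5,"fingers":0.8},{"dx":0.511,"dy":-0.153,"dz":-0.19,"ax":0,"ay":0,"az":-5,"fingers":0.8}]'
python3 - <<'E'
from h import *
move([.3855,.2165,.089],5.2)
im,d,W,o=see("top",["monitor_a","scanner"])
for t in o:
  for p,m,b in o[t]:
    P=W[m]; t_=np.percentile(P[:,2],95); 
    if W[m][:,1].mean()<.05:print(t,round(p,2),b,P.mean(0).round(3),t_.round(3),rect(P[P[:,2]>t_-.012]))
E
```

```text
time: 35.98
tool_pos: [0.386, 0.2166, 0.2158]
tcp_rot: [2.121, 2.313, -0.001]
wrist_force: [0.2, -0.4, -0.4]
width: 0.899
q [ 0.46 -0.2   2.05 -0.    1.29  0.37] pos [0.386  0.2166 0.2158] d(mm) [  0.2  -0.8 126.8] rot [ 0.1  0.1 -0.2]
monitor_a 0.75 [342.3, 171.2, 362.5, 194.1] [ 0.54  -0.287  0.074] 0.107 (array([ 538.8, -289.6]), array([42.3, 54.6]), 89.1)
scanner 0.92 [264.6, 153.1, 275.3, 195.2] [ 0.574 -0.025  0.033] 0.043 (array([568.5, -22.2]), array([ 46.9, 130. ]), 89.7)
```

```bash
python3 -m inch '[{"dx":0,"dy":0,"dz":0.04,"ax":0,"ay":0,"az":0,"fingers":0.8},{"dx":0,"dy":0,"dz":0.08,"ax":0,"ay":0,"az":0,"fingers":0.8},{"dx":0,"dy":0,"dz":0.105,"ax":0,"ay":0,"az":0,"fingers":0.8},{"dx":0,"dy":0,"dz":0.12,"ax":0,"ay":0,"az":0,"fingers":0.8},{"dx":0,"dy":0,"dz":0.126,"ax":0,"ay":0,"az":0,"fingers":0.8},{"dx":0,"dy":0,"dz":0.126,"ax":0,"ay":0,"az":0,"fingers":0.8},{"dx":0,"dy":0,"dz":0.126,"ax":0,"ay":0,"az":0,"fingers":-1},{"dx":0,"dy":0,"dz":0.126,"ax":0,"ay":0,"az":0,"fingers":-1},{"dx":0,"dy":0,"dz":0.126,"ax":0,"ay":0,"az":0,"fingers":-1},{"dx":0,"dy":0,"dz":0.126,"ax":0,"ay":0,"az":0,"fingers":-1},{"dx":0,"dy":0,"dz":0.126,"ax":0,"ay":0,"az":0,"fingers":-1}]' 40
```

```text
time: 37.5
tool_pos: [0.3874, 0.2163, 0.091]
tcp_rot: [2.122, 2.311, 0.002]
wrist_force: [-0.7, -2.0, 5.8]
width: 0.658
```

```bash
python3 -m inch '[{"dx":0,"dy":0,"dz":-0.004,"ax":0,"ay":0,"az":0,"fingers":-1},{"dx":0,"dy":0,"dz":-0.008,"ax":0,"ay":0,"az":0,"fingers":-1},{"dx":0,"dy":0,"dz":-0.012,"ax":0,"ay":0,"az":0,"fingers":-1},{"dx":0,"dy":0,"dz":-0.016,"ax":0,"ay":0,"az":0,"fingers":-1},{"dx":0,"dy":0,"dz":-0.02,"ax":0,"ay":0,"az":0,"fingers":-1},{"dx":0,"dy":0,"dz":-0.022,"ax":0,"ay":0,"az":0,"fingers":-1},{"dx":0,"dy":0,"dz":-0.022,"ax":0,"ay":0,"az":0,"fingers":-1},{"dx":0,"dy":0,"dz":-0.022,"ax":0,"ay":0,"az":0,"fingers":-1}]'
```

```text
time: 38.5
tool_pos: [0.3873, 0.2163, 0.1129]
tcp_rot: [2.122, 2.311, 0.002]
wrist_force: [0.6, 0.6, -1.6]
width: 0.651
```

```bash
python3 -m inch '[{"dx":-0.003,"dy":0,"dz":0,"ax":0,"ay":0,"az":0,"fingers":-1},{"dx":-0.006,"dy":0,"dz":0,"ax":0,"ay":0,"az":0,"fingers":-1},{"dx":-0.009,"dy":0,"dz":0,"ax":0,"ay":0,"az":0,"fingers":-1},{"dx":-0.012,"dy":0,"dz":0,"ax":0,"ay":0,"az":0,"fingers":-1},{"dx":-0.015,"dy":0,"dz":0,"ax":0,"ay":0,"az":0,"fingers":-1},{"dx":-0.02,"dy":0,"dz":0,"ax":0,"ay":0,"az":0,"fingers":-1},{"dx":-0.03,"dy":0,"dz":0,"ax":0,"ay":0,"az":0,"fingers":-1},{"dx":-0.03,"dy":0,"dz":0,"ax":0,"ay":0,"az":0,"fingers":-1},{"dx":-0.03,"dy":0,"dz":-0.04,"ax":0,"ay":0,"az":0,"fingers":-1},{"dx":-0.03,"dy":0,"dz":-0.07,"ax":0,"ay":0,"az":0,"fingers":-1},{"dx":-0.03,"dy":0,"dz":-0.07,"ax":0,"ay":0,"az":0,"fingers":-1}]'
python3 - <<'E'
from h import *
move([.539,-.229,.18],0)
E
```

```text
time: 39.88
tool_pos: [0.3919, 0.1875, 0.1857]
tcp_rot: [2.121, 2.309, 0.011]
wrist_force: [-0.5, -0.5, -3.3]
width: 0.652
q [ 0.39 -0.2   2.11 -0.    1.23  0.31] pos [0.3919 0.1875 0.1857] d(mm) [-427.4  111.2    6.7] rot [ 0.5 -0.   4.9]
```

```bash
python3 -m inch '[{"dx":-0.04,"dy":0.01,"dz":0,"ax":0,"ay":0,"az":0,"fingers":-1},{"dx":-0.09,"dy":0.023,"dz":0,"ax":0,"ay":0,"az":1,"fingers":-1},{"dx":-0.14,"dy":0.036,"dz":0,"ax":0,"ay":0,"az":2,"fingers":-1},{"dx":-0.19,"dy":0.049,"dz":0,"ax":0,"ay":0,"az":3,"fingers":-1},{"dx":-0.24,"dy":0.062,"dz":0,"ax":0,"ay":0,"az":4,"fingers":-1},{"dx":-0.29,"dy":0.075,"dz":0,"ax":0,"ay":0,"az":5,"fingers":-1},{"dx":-0.34,"dy":0.088,"dz":0,"ax":0,"ay":0,"az":5,"fingers":-1},{"dx":-0.39,"dy":0.101,"dz":0,"ax":0,"ay":0,"az":5,"fingers":-1},{"dx":-0.42,"dy":0.11,"dz":0,"ax":0.5,"ay":0,"az":5,"fingers":-1},{"dx":-0.4275,"dy":0.111,"dz":0.0067,"ax":0.5,"ay":0,"az":5,"fingers":-1},{"dx":-0.4275,"dy":0.111,"dz":0.0067,"ax":0.5,"ay":0,"az":5,"fingers":-1},{"dx":-0.4275,"dy":0.111,"dz":0.0067,"ax":0.5,"ay":0,"az":5,"fingers":-1}]'
python3 - <<'E'
from h import *
move([.539,-.229,.028],0)
E
```

```text
time: 41.38
tool_pos: [0.5379, -0.2276, 0.179]
tcp_rot: [-2.222, -2.218, -0.001]
wrist_force: [-0.7, -0.5, -2.4]
width: 0.651
q [-0.44  0.11  1.83  0.    1.21 -0.44] pos [ 0.5379 -0.2276  0.179 ] d(mm) [ -1.7   1.2 151. ] rot [-0.1 -0.1 -0.1]
```

```bash
python3 -m inch '[{"dx":0,"dy":0.001,"dz":0.05,"ax":0,"ay":0,"az":0,"fingers":-1},{"dx":0,"dy":0.001,"dz":0.1,"ax":0,"ay":0,"az":0,"fingers":-1},{"dx":0,"dy":0.001,"dz":0.13,"ax":0,"ay":0,"az":0,"fingers":-1},{"dx":0,"dy":0.001,"dz":0.143,"ax":0,"ay":0,"az":0,"fingers":-1},{"dx":0,"dy":0.001,"dz":0.148,"ax":0,"ay":0,"az":0,"fingers":-1},{"dx":0,"dy":0.001,"dz":0.15,"ax":0,"ay":0,"az":0,"fingers":-1},{"dx":0,"dy":0.001,"dz":0.151,"ax":0,"ay":0,"az":0,"fingers":-1},{"dx":0,"dy":0.001,"dz":0.152,"ax":0,"ay":0,"az":0,"fingers":-1},{"dx":0,"dy":0.001,"dz":0.1525,"ax":0,"ay":0,"az":0,"fingers":-1},{"dx":0,"dy":0.001,"dz":0.1525,"ax":0,"ay":0,"az":0,"fingers":-1}]'
```

```text
time: 42.62
tool_pos: [0.5388, -0.2274, 0.0266]
tcp_rot: [-2.222, -2.218, -0.001]
wrist_force: [-0.2, 0.4, -3.5]
width: 0.649
```

```bash
python3 -m inch '[{"dx":0,"dy":0,"dz":0.001,"ax":0,"ay":0,"az":0,"fingers":-1},{"dx":0,"dy":0,"dz":0.001,"ax":0,"ay":0,"az":0,"fingers":-1},{"dx":0,"dy":0,"dz":0.001,"ax":0,"ay":0,"az":0,"fingers":-1}]'
```

```text
time: 43.0
tool_pos: [0.539, -0.2274, 0.0263]
tcp_rot: [-2.222, -2.218, -0.002]
wrist_force: [-2.5, 1.9, 6.2]
width: 0.656
```

```bash
python3 -m inch '[{"dx":0,"dy":0,"dz":0,"ax":0,"ay":0,"az":0,"fingers":0.4},{"dx":0,"dy":0,"dz":0,"ax":0,"ay":0,"az":0,"fingers":0.6},{"dx":0,"dy":0,"dz":0,"ax":0,"ay":0,"az":0,"fingers":0.8},{"dx":0,"dy":0,"dz":0,"ax":0,"ay":0,"az":0,"fingers":0.8},{"dx":0,"dy":0,"dz":-0.04,"ax":0,"ay":0,"az":0,"fingers":0.8},{"dx":0,"dy":0,"dz":-0.09,"ax":0,"ay":0,"az":0,"fingers":0.8},{"dx":0,"dy":0,"dz":-0.14,"ax":0,"ay":0,"az":0,"fingers":0.8},{"dx":-0.02,"dy":-0.06,"dz":-0.19,"ax":0,"ay":0,"az":-10,"fingers":1},{"dx":-0.04,"dy":-0.12,"dz":-0.19,"ax":0,"ay":0,"az":-20,"fingers":1},{"dx":-0.04,"dy":-0.12,"dz":-0.19,"ax":0,"ay":0,"az":-30,"fingers":1},{"dx":-0.04,"dy":-0.12,"dz":-0.19,"ax":0,"ay":0,"az":-40,"fingers":1},{"dx":-0.04,"dy":-0.12,"dz":-0.19,"ax":0,"ay":0,"az":-50,"fingers":1},{"dx":-0.04,"dy":-0.12,"dz":-0.19,"ax":0,"ay":0,"az":-60,"fingers":1},{"dx":-0.04,"dy":-0.12,"dz":-0.19,"ax":0,"ay":0,"az":-70,"fingers":1},{"dx":-0.04,"dy":-0.12,"dz":-0.19,"ax":0,"ay":0,"az":-80,"fingers":1},{"dx":-0.04,"dy":-0.12,"dz":-0.19,"ax":0,"ay":0,"az":-90,"fingers":1},{"dx":-0.04,"dy":-0.12,"dz":-0.19,"ax":0,"ay":0,"az":-90,"fingers":1}]'
python3 - <<'E'
from h import *
ims=[]
for n in("top","side"):
  im,d,W,o=see(n,["monitor_a","scanner","tray_label","pad"])
  for t in o:
    for p,m,b in o[t]:
      P=W[m]; t_=np.percentile(P[:,2],95)
      if P[:,1].mean()<.07:print(n,t,round(p,2),np.round(b),P.mean(0).round(3),t_.round(3),rect(P[P[:,2]>t_-.014]))
  i=im.astype(int)
  y=(i[...,2]-i[...,0]>80)&(abs(W[...,1])<.1)&(abs(W[...,0]-.56)<.1)&(W[...,2]>.025)
  print(n,"yellow",rect(W[y]))
  ims.append(im)
  np.savez(n+"7.npz",im=im,W=W)
cv2.imwrite("pics/m7.png",np.hstack([cv2.resize(ims[0][120:230,230:400],(400,400)),cv2.resize(ims[1][110:240,215:315],(400,400))]))
E
```

```text
time: 45.12
tool_pos: [0.419, -0.2676, 0.2162]
tcp_rot: [-0.005, -3.141, -0.003]
wrist_force: [0.5, -0.9, -0.4]
width: 0.997
top monitor_a 0.96 [362. 174. 384. 195.] [ 0.541 -0.351  0.083] 0.107 (array([ 541.9, -357. ]), array([43.1, 54.7]), 89.8)
top monitor_a 0.63 [343. 172. 362. 194.] [ 0.538 -0.284  0.085] 0.107 (array([ 538.8, -290.3]), array([53.9, 42.5]), 0.0)
top monitor_a 0.58 [323. 175. 342. 194.] [ 0.538 -0.218  0.087] 0.107 (array([ 538.9, -223.6]), array([54.4, 41.7]), 1.3)
top scanner 0.65 [262. 156. 278. 194.] [ 0.57  -0.025  0.034] 0.042 (array([568.5, -22.4]), array([ 46.9, 130. ]), 89.9)
top tray_label 0.79 [311. 169. 319. 198.] [ 0.541 -0.171  0.039] 0.058 (array([ 540.4, -175.6]), array([11.7, 95.3]), 89.3)
top pad 0.71 [243. 151. 278. 210.] [0.546 0.022 0.003] 0.008 (array([554.1,  10.7]), array([180.4, 100. ]), 4.8)
top yellow (array([550. , -25.5]), array([92.2, 39.4]), 3.9)
side monitor_a 0.72 [256. 143. 270. 162.] [ 0.541 -0.214  0.085] 0.109 (array([ 541.9, -219.6]), array([52.5, 49.9]), 3.9)
side monitor_a 0.46 [258. 131. 270. 145.] [ 0.544 -0.281  0.099] 0.11 (array([ 544.8, -286.2]), array([49.2, 49. ]), 3.8)
side scanner 0.8 [232. 187. 268. 204.] [ 0.57  -0.018  0.031] 0.044 (array([569.2, -21.5]), array([ 56.3, 130.5]), 88.3)
side tray_label 0.63 [257. 123. 270. 139.] [ 0.543 -0.349  0.099] 0.11 (array([ 542.7, -340.4]), array([54.5, 82.4]), 3.1)
side tray_label 0.58 [249. 160. 271. 174.] [ 0.543 -0.173  0.037] 0.059 (array([ 541. , -182.6]), array([40.8, 94.9]), 81.9)
side pad 0.56 [235. 198. 277. 218.] [0.551 0.022 0.006] 0.01 (array([553.6,  15.2]), array([171.2,  87.4]), 8.0)
side yellow (array([556.2, -21.4]), array([80.8, 43.6]), 3.5)
```

View pics/m7.png

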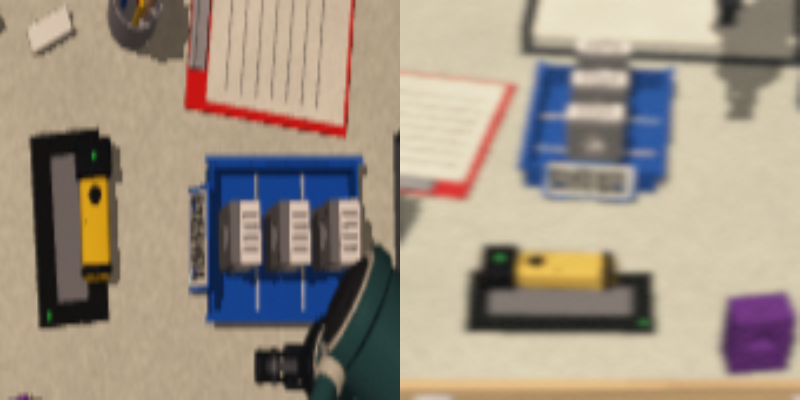

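Run:
```python
from h import *
move([.568,-.0235,.1],93)
```

```text
q [-0.62 -0.09  1.95  0.    1.28 -2.19] pos [ 0.419  -0.2676  0.2163] d(mm) [-148.6  244.1  116.6] rot [ 0.1 -0.  -3.1]
```

```bash
python3 -m inch '[{"dx":-0.03,"dy":0.05,"dz":0,"ax":0,"ay":0,"az":-1,"fingers":1},{"dx":-0.06,"dy":0.1,"dz":0,"ax":0,"ay":0,"az":-2,"fingers":1},{"dx":-0.09,"dy":0.15,"dz":0,"ax":0,"ay":0,"az":-3,"fingers":1},{"dx":-0.12,"dy":0.2,"dz":0,"ax":0,"ay":0,"az":-3,"fingers":1},{"dx":-0.1486,"dy":0.244,"dz":0.03,"ax":0,"ay":0,"az":-3,"fingers":1},{"dx":-0.1486,"dy":0.244,"dz":0.08,"ax":0,"ay":0,"az":-3,"fingers":1},{"dx":-0.1486,"dy":0.244,"dz":0.117,"ax":0,"ay":0,"az":-3,"fingers":1},{"dx":-0.1486,"dy":0.244,"dz":0.117,"ax":0,"ay":0,"az":-3,"fingers":1},{"dx":-0.1486,"dy":0.244,"dz":0.117,"ax":0,"ay":0,"az":-3,"fingers":1}]'
python3 - <<'E'
from h import *
move([.568,-.0235,-.0225],93)
E
```

```text
time: 46.75
tool_pos: [0.5692, -0.0239, 0.1011]
tcp_rot: [-0.079, 3.139, 0.003]
wrist_force: [0.4, -0.2, 0.9]
width: 0.999
q [-0.09  0.15  1.93  0.    1.06 -1.71] pos [ 0.5692 -0.0239  0.1011] d(mm) [  1.3   0.2 123.6] rot [ 0.1  0.1 -0.1]
```

```bash
python3 -m inch '[{"dx":0.001,"dy":0,"dz":0.05,"ax":0,"ay":0,"az":0,"fingers":1},{"dx":0.001,"dy":0,"dz":0.095,"ax":0,"ay":0,"az":0,"fingers":1},{"dx":0.001,"dy":0,"dz":0.115,"ax":0,"ay":0,"az":0,"fingers":1},{"dx":0.001,"dy":0,"dz":0.123,"ax":0,"ay":0,"az":0,"fingers":1},{"dx":0.001,"dy":0,"dz":0.123,"ax":0,"ay":0,"az":0,"fingers":1},{"dx":0.001,"dy":0,"dz":0.123,"ax":0,"ay":0,"az":0,"fingers":-1},{"dx":0.001,"dy":0,"dz":0.123,"ax":0,"ay":0,"az":0,"fingers":-1},{"dx":0.001,"dy":0,"dz":0.123,"ax":0,"ay":0,"az":0,"fingers":-1},{"dx":0.001,"dy":0,"dz":0.123,"ax":0,"ay":0,"az":0,"fingers":-1},{"dx":0.001,"dy":0,"dz":0.123,"ax":0,"ay":0,"az":0,"fingers":-1},{"dx":0.001,"dy":0,"dz":0.123,"ax":0,"ay":0,"az":0,"fingers":-1}]' 50
```

```text
time: 48.12
tool_pos: [0.5696, -0.0239, -0.0206]
tcp_rot: [-0.079, 3.137, 0.002]
wrist_force: [-0.7, 0.4, 5.6]
width: 0.456
```

```bash
python3 -m inch '[{"dx":0,"dy":0,"dz":-0.04,"ax":0,"ay":0,"az":0,"fingers":-1},{"dx":0,"dy":0,"dz":-0.09,"ax":0,"ay":0,"az":0,"fingers":-1},{"dx":0,"dy":0,"dz":-0.12,"ax":0,"ay":0,"az":0,"fingers":-1},{"dx":0,"dy":0,"dz":-0.12,"ax":0,"ay":0,"az":10,"fingers":-1},{"dx":0,"dy":0,"dz":-0.12,"ax":0,"ay":0,"az":20,"fingers":-1},{"dx":0,"dy":0,"dz":-0.12,"ax":0,"ay":0,"az":30,"fingers":-1},{"dx":0,"dy":0,"dz":-0.12,"ax":0,"ay":0,"az":40,"fingers":-1},{"dx":0,"dy":0,"dz":-0.12,"ax":0,"ay":0,"az":50,"fingers":-1},{"dx":0,"dy":0,"dz":-0.12,"ax":0,"ay":0,"az":60,"fingers":-1},{"dx":0,"dy":0,"dz":-0.12,"ax":0,"ay":0,"az":70,"fingers":-1},{"dx":0,"dy":0,"dz":-0.12,"ax":0,"ay":0,"az":80,"fingers":-1},{"dx":0,"dy":0,"dz":-0.12,"ax":0,"ay":0,"az":90,"fingers":-1},{"dx":0,"dy":0,"dz":-0.12,"ax":0,"ay":0,"az":93,"fingers":-1},{"dx":0,"dy":0,"dz":-0.12,"ax":0,"ay":0,"az":93,"fingers":-1}]'
python3 - <<'E'
from h import *
move([.5405,-.0015,.0376],0,15)
E
```

```text
time: 49.88
tool_pos: [0.5683, -0.0239, 0.0986]
tcp_rot: [2.223, 2.219, 0.004]
wrist_force: [-0.0, 0.4, -2.2]
width: 0.455
q [-0.09  0.15  1.94  0.    1.05 -0.09] pos [ 0.5683 -0.0239  0.0986] d(mm) [ 22.3 -28.   61. ] rot [ 0.1 14.9 -0.1]
```

```bash
python3 -m inch '[{"dx":0.015,"dy":-0.015,"dz":0.01,"ax":0,"ay":8,"az":0,"fingers":-1},{"dx":0.0223,"dy":-0.028,"dz":0.03,"ax":0,"ay":15,"az":0,"fingers":-1},{"dx":0.0223,"dy":-0.028,"dz":0.05,"ax":0,"ay":15,"az":0,"fingers":-1},{"dx":0.0223,"dy":-0.028,"dz":0.061,"ax":0,"ay":15,"az":0,"fingers":-1},{"dx":0.0223,"dy":-0.028,"dz":0.061,"ax":0,"ay":15,"az":0,"fingers":-1},{"dx":0.0223,"dy":-0.028,"dz":0.061,"ax":0,"ay":15,"az":0,"fingers":-1},{"dx":0.0223,"dy":-0.028,"dz":0.061,"ax":0,"ay":15,"az":0,"fingers":-1}]'
cat > win2.py <<'E'
from h import *
s=bot.read_state();Rm=R.from_rotvec(s["tcp_rot"]);f=-Rm.apply([1,0,0]);up=-Rm.apply([0,0,1])
w=s["tool_pos"]+.0246*up+.065*f+.018*up;r=np.array([.5405,-.172,.036])-w;t=r@f
print(s["time"],s["tool_pos"].round(4),"f",f.round(3),"win",w.round(4),"dist",t.round(4),"off",(r-t*f).round(4))
im,d=bot.read_camera("side");W=cloud("side",d);i=im.astype(int)
y=(i[...,2]-i[...,0]>60)&(i[...,1]>60)&(abs(W[...,0]-.54)<.06)&(W[...,1]>-.1)&(W[...,1]<.1)&(W[...,2]>.03)
print("yellow",W[y].mean(0).round(3),rect(W[y]))
im2,d2=bot.read_camera("top")
cv2.imwrite("pics/m8.png",np.hstack([cv2.resize(im[130:230,215:315],(400,400)),cv2.resize(im2[130:240,230:340],(400,400))]))
E
python3 win2.py
```

```text
time: 50.75
tool_pos: [0.5416, -0.0012, 0.0386]
tcp_rot: [-2.083, -2.083, -0.279]
wrist_force: [0.6, 0.3, -0.9]
width: 0.455
50.75 [ 0.5416 -0.0012  0.0386] f [ 0.    -0.966 -0.26 ] win [ 0.5414 -0.0751  0.0628] dist 0.1006 off [-0.001   0.0002 -0.0007]
yellow [0.541 0.022 0.099] (array([541.2,   6.9]), array([102.3,  41. ]), 88.4)
```

View pics/m8.png

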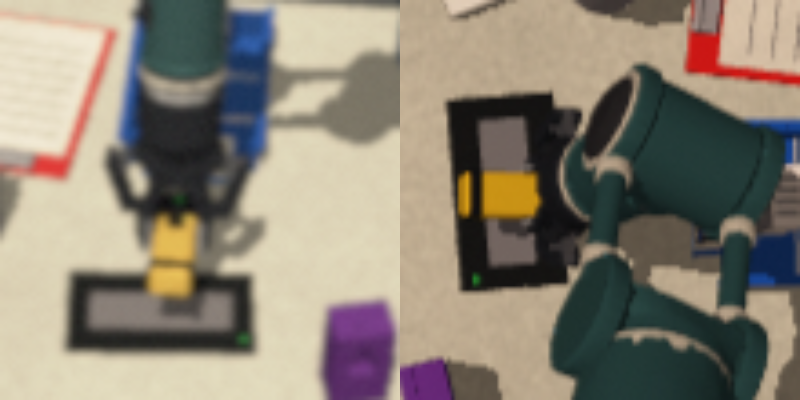

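```bash
python3 -m inch '[{"dx":0,"dy":0,"dz":0,"ax":0,"ay":0,"az":0,"fingers":-1},{"dx":0,"dy":0,"dz":0,"ax":0,"ay":0,"az":0,"fingers":-1},{"dx":0,"dy":0,"dz":0,"ax":0,"ay":0,"az":0,"fingers":-1},{"dx":0,"dy":0,"dz":0,"ax":0,"ay":0,"az":0,"fingers":-1},{"dx":0,"dy":0,"dz":0,"ax":0,"ay":0,"az":0,"fingers":-1},{"dx":0,"dy":0,"dz":0,"ax":0,"ay":0,"az":0,"fingers":-1},{"dx":0,"dy":0,"dz":0,"ax":0,"ay":0,"az":0,"fingers":-1},{"dx":0,"dy":0,"dz":0,"ax":0,"ay":0,"az":0,"fingers":-1},{"dx":0,"dy":0,"dz":0,"ax":0,"ay":0,"az":0,"fingers":-1},{"dx":0,"dy":0,"dz":0,"ax":0,"ay":0,"az":0,"fingers":-1},{"dx":0,"dy":0,"dz":0,"ax":0,"ay":0,"az":0,"fingers":-1},{"dx":0,"dy":0,"dz":0,"ax":0,"ay":0,"az":0,"fingers":-1},{"dx":0,"dy":0,"dz":0,"ax":0,"ay":0,"az":0,"fingers":-1},{"dx":0,"dy":0,"dz":0,"ax":0,"ay":0,"az":0,"fingers":-1},{"dx":0,"dy":0,"dz":0,"ax":0,"ay":0,"az":0,"fingers":-1},{"dx":0,"dy":0,"dz":0,"ax":0,"ay":0,"az":0,"fingers":-1}]'
python3 -m inch '[{"dx":0.01,"dy":0,"dz":-0.04,"ax":0,"ay":0,"az":0,"fingers":-1},{"dx":0.02,"dy":0,"dz":-0.07,"ax":0,"ay":-8,"az":0,"fingers":-1},{"dx":0.02,"dy":0.01,"dz":-0.07,"ax":0,"ay":-15,"az":0,"fingers":-1},{"dx":0.02,"dy":0.01,"dz":-0.07,"ax":0,"ay":-15,"az":0,"fingers":-1}]'
python3 - <<'E'
from h import *
move([.5545,.0107,.1],94.8)
E
```

```text
time: 52.85
tool_pos: [0.5412, -0.0014, 0.0384]
tcp_rot: [-2.083, -2.082, -0.279]
wrist_force: [0.4, -0.0, -1.7]
width: 0.459
time: 53.35
tool_pos: [0.5519, 0.0019, 0.1123]
tcp_rot: [2.216, 2.223, 0.008]
wrist_force: [-0.4, 0.6, -1.4]
width: 0.459
q [-0.04  0.1   1.96  0.    1.07 -0.05] pos [0.5519 0.0019 0.1123] d(mm) [ 8.8  2.5 12.4] rot [  0.3   0.2 -94.6]
```

```bash
python3 -m inch '[{"dx":0.009,"dy":0.003,"dz":0.005,"ax":0,"ay":0,"az":-10,"fingers":-1},{"dx":0.009,"dy":0.003,"dz":0.005,"ax":0,"ay":0,"az":-20,"fingers":-1},{"dx":0.009,"dy":0.003,"dz":0.005,"ax":0,"ay":0,"az":-30,"fingers":-1},{"dx":0.009,"dy":0.003,"dz":0.005,"ax":0,"ay":0,"az":-40,"fingers":-1},{"dx":0.009,"dy":0.003,"dz":0.005,"ax":0,"ay":0,"az":-50,"fingers":-1},{"dx":0.009,"dy":0.003,"dz":0.005,"ax":0,"ay":0,"az":-60,"fingers":-1},{"dx":0.009,"dy":0.003,"dz":0.005,"ax":0,"ay":0,"az":-70,"fingers":-1},{"dx":0.009,"dy":0.003,"dz":0.012,"ax":0,"ay":0,"az":-80,"fingers":-1},{"dx":0.009,"dy":0.003,"dz":0.012,"ax":0,"ay":0,"az":-90,"fingers":-1},{"dx":0.009,"dy":0.003,"dz":0.012,"ax":0.3,"ay":0.2,"az":-94.6,"fingers":-1},{"dx":0.009,"dy":0.003,"dz":0.012,"ax":0.3,"ay":0.2,"az":-94.6,"fingers":-1},{"dx":0.009,"dy":0.003,"dz":0.012,"ax":0.3,"ay":0.2,"az":-94.6,"fingers":-1}]'
python3 - <<'E'
from h import *
move([.555,.0107,-.02],94.8)
E
```

```text
time: 54.85
tool_pos: [0.5543, 0.0105, 0.0997]
tcp_rot: [0.128, -3.138, -0.002]
wrist_force: [-0.6, 0.6, -1.1]
width: 0.459
q [-0.03  0.12  1.96  0.    1.06 -1.68] pos [0.5543 0.0105 0.0997] d(mm) [ -0.8   0.  119.7] rot [ 0.1 -0.1 -0.1]
```

```bash
python3 -m inch '[{"dx":0,"dy":0,"dz":0.05,"ax":0,"ay":0,"az":0,"fingers":-1},{"dx":0,"dy":0,"dz":0.09,"ax":0,"ay":0,"az":0,"fingers":-1},{"dx":0,"dy":0,"dz":0.11,"ax":0,"ay":0,"az":0,"fingers":-1},{"dx":0,"dy":0,"dz":0.117,"ax":0,"ay":0,"az":0,"fingers":-1},{"dx":0,"dy":0,"dz":0.1195,"ax":0,"ay":0,"az":0,"fingers":-1},{"dx":0,"dy":0,"dz":0.1205,"ax":0,"ay":0,"az":0,"fingers":-1},{"dx":0,"dy":0,"dz":0.1205,"ax":0,"ay":0,"az":0,"fingers":-1},{"dx":0,"dy":0,"dz":0.1205,"ax":0,"ay":0,"az":0,"fingers":-0.03},{"dx":0,"dy":0,"dz":0.1205,"ax":0,"ay":0,"az":0,"fingers":0.3},{"dx":0,"dy":0,"dz":0.1205,"ax":0,"ay":0,"az":0,"fingers":1},{"dx":0,"dy":0,"dz":0.1205,"ax":0,"ay":0,"az":0,"fingers":1},{"dx":0,"dy":0,"dz":0.1205,"ax":0,"ay":0,"az":0,"fingers":1},{"dx":0,"dy":0,"dz":0.09,"ax":0,"ay":0,"az":0,"fingers":1},{"dx":0,"dy":0,"dz":0.04,"ax":0,"ay":0,"az":0,"fingers":1},{"dx":0,"dy":0,"dz":-0.02,"ax":0,"ay":0,"az":0,"fingers":1},{"dx":0,"dy":0,"dz":-0.08,"ax":0,"ay":0,"az":0,"fingers":1},{"dx":0.05,"dy":-0.05,"dz":-0.12,"ax":0,"ay":0,"az":0,"fingers":1},{"dx":0.1,"dy":-0.1,"dz":-0.12,"ax":0,"ay":0,"az":0,"fingers":1},{"dx":0.13,"dy":-0.15,"dz":-0.12,"ax":0,"ay":0,"az":0,"fingers":1},{"dx":0.13,"dy":-0.2,"dz":-0.12,"ax":0,"ay":0,"az":0,"fingers":1}]'
python3 - <<'E'
from h import *
ims=[]
for n in("top","side"):
  im,d,W,o=see(n,["monitor_a","scanner","pad"])
  for t in o:
    for p,m,b in o[t]:
      P=W[m]; t_=np.percentile(P[:,2],95)
      if P[:,1].mean()<.07:print(n,t,round(p,2),np.round(b),P.mean(0).round(3),t_.round(3),rect(P[P[:,2]>t_-.014]))
  ims.append(im)
cv2.imwrite("pics/m9.png",np.hstack([ims[0][70:300,40:480],cv2.resize(ims[1][120:235,215:315],(300,230))]))
E
```

```text
time: 57.35
tool_pos: [0.44, -0.1953, 0.2203]
tcp_rot: [-0.129, 3.139, 0.001]
wrist_force: [1.1, -0.2, 0.1]
width: 1.002
top monitor_a 0.72 [322. 174. 341. 195.] [ 0.538 -0.218  0.087] 0.108 (array([ 539. , -223.6]), array([54.4, 41.8]), 0.9)
top monitor_a 0.7 [362. 172. 385. 194.] [ 0.544 -0.351  0.097] 0.108 (array([ 524.6, -284.5]), array([ 60.9, 201.6]), 13.1)
top monitor_a 0.45 [344. 173. 361. 180.] [ 0.558 -0.286  0.089] 0.106 (array([ 555.1, -290. ]), array([41.9, 22.4]), 86.5)
top scanner 0.57 [253. 159. 265. 200.] [0.556 0.011 0.035] 0.043 (array([554.5,  12.9]), array([129.6,  47.1]), 1.6)
top pad 0.78 [243. 153. 276. 212.] [0.55  0.01  0.004] 0.01 (array([553.8,  10.6]), array([181.5, 101.3]), 4.3)
side monitor_a 0.79 [257. 145. 266. 159.] [ 0.543 -0.211  0.084] 0.109 (array([ 543.8, -219.4]), array([48.2, 43.2]), 4.6)
side monitor_a 0.71 [261. 132. 270. 144.] [ 0.54  -0.282  0.1  ] 0.109 (array([ 539.7, -287.2]), array([44.5, 51.9]), 87.7)
side monitor_a 0.67 [257. 120. 272. 140.] [ 0.541 -0.349  0.098] 0.109 (array([ 542.5, -343.6]), array([74.7, 56. ]), 84.9)
side scanner 0.65 [237. 196. 271. 214.] [0.555 0.02  0.031] 0.044 (array([554.7,  13.3]), array([128.8,  52.4]), 6.1)
side pad 0.92 [232. 197. 278. 220.] [0.552 0.029 0.005] 0.01 (array([555.3,  12.5]), array([177.4, 100.1]), 3.9)
side pad 0.71 [256. 144. 268. 164.] [ 0.541 -0.212  0.084] 0.109 (array([ 541.8, -220.8]), array([52.4, 45.5]), 4.9)
```

View pics/m9.png

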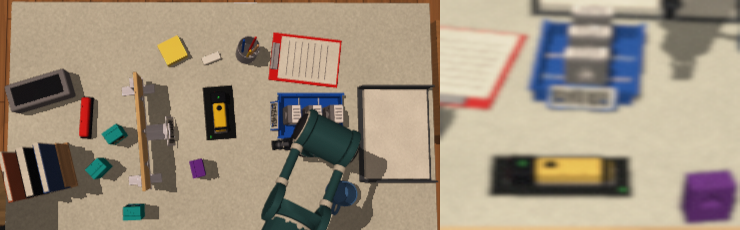

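```bash
python3 -c "
from workcell import bot
print(bot.finish_job(), bot.read_state()['time'])"
```

```text
the job is handed in; nothing more can be done
the job is handed in; nothing more can be done
```

The job is done and handed in, at about 57 s of robot time. I scanned the board label, moved all three monitors into the tray, scanned the tray label, and put the scanner back on its charging pad.

- **Scans:** I held the scanner still for about 2 s at each label, window about 100 mm off and aimed within 2–3 mm of the middle by my measurements. There was no read-out to confirm that either label was actually read.
- **Monitors:** Each was raised 22 mm and drawn off its peg with the wrist force staying below 7 N. The last pictures show all three upright, one in each third of the tray. The far one's outline was partly hidden by the arm in the final top view, but the side camera showed it standing.
- **Scanner:** It lies about 2 mm from the middle of the pad, lengthwise along it. The yaw readings of 1.6° and 6.1° disagree a little with the pad's 4°.
- **Other things on the desk:** In the last top picture they appear undisturbed; I checked this by eye only. The mug was partly hidden by the arm.

Two things did not go as expected:

- **First grasp:** It closed on nothing because the true fingertips sit about 33 mm above the reported tool position. I allowed for that afterwards.
- **Scanner knocked:** It was knocked about 3–4 cm aside on the pad while I was moving the monitors, so I located it again before the second scan.

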